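Change the switch cassettes in the controller deck and lock them

ROBOT

A 6-joint arm with a two-finger parallel gripper is mounted at the origin on the work surface. World frame = base frame: x ahead of the robot, y to its left, z up, the work surface at z = 0. Lengths are in mm, angles in rad, forces in N, time in s.
With the tool pointing down it reaches from about 250 to 725 mm from the base axis. Payload 9.7 kg.
Tool frame: the origin (TCP) lies midway between the tips of the shut fingers; the grasp point (between the pads) lies 19 mm behind it; z points along the fingers, y is the line along which they close (so a half turn about z gives the same grasp; the last joint's range is limited). The gripper opens to 85 mm and grips with 20 to 120 N. Pads are 22 mm wide; open, the fingers measure 114 mm over their backs; the gripper's body (76 mm by 85 mm) begins 54 mm behind the grasp point. The pads swing forward as they close: fully open they stand 13 mm farther back than shut.
Start: joints at [1.156, 0.087, 0.176, 1.66, 0, 1.571], TCP at [221.651, 503.357, 231.284] pointing down, gripper open.
Joint ranges: [-3.13, 3.13], [-0.85, 1.81], [-1.15, 1.24], [-2.2, 2.28], [-1.44, 1.52], [-3.14, 3.14]. Speed limits (rad/s): [2.22, 2.22, 2.57, 3.14, 3.14, 3.14].

INTERFACE

Orientations are given as a unit quaternion [x, y, z, w].
In Python, from cell import robot, read_camera gives the robot as it stands.
- The arm moves only by the tool arm_command, never from a script. Its argument "targets" is a list of rows, each a list of 5 numbers: the closure, from 0 (fully open) to 1 (shut), then the shift along the tool's x, y, z in m, then the turn about the tool's z in rad. A call has 1 to 12 rows; each row is the pose to reach, as a shift and turn from the pose commanded when the call began, along the tool's axes at that moment; what a row does not reach only later rows make up. A row lasts 1/12 s, in which the tool goes at most 41.7 mm and 7.16 degrees, less where a joint would pass 70% of its speed; a pose out of reach is approached as far as the arm can. A call with a gripper value outside its range is refused whole. The fingers move at their own pace and stop on an object; "squeeze" is the grip in N (left out, the last holds). Time passes only in rows, so rows that repeat a pose let the fingers close. It gives the time, the measured TCP pose, the force, the opening and the grip force at its end, in the units of the state.
- robot.read_state(): the state, without advancing time (a new reading comes with each control period).
- read_camera(name): name is "side" or "top" or "wrist"; returns a dict with "frame" (400x640x3 uint8, blue, green, red), "range_z" (400x640 float32, mm along the optical axis (not along the pixel's ray), 0 where there is no reading), "fx", "fy", "cx", "cy" (pixels), "R" (3x3) and "t" (3): a world point X has camera coordinates R X + t. Camera axes: x right, y down, z forward; pixel columns grow to the right and rows downward; lengths in mm; the calibration is good to about 2 mm. A picture is of the moment at which its call begins.
- robot.close_job(): hands the job in; it is judged then, once.
The state is a dict: "time": time; "joint_positions": joint angles; "qd": joint speeds; "effort": joint torques, N m; "ee_pos": TCP position; "orientation": TCP orientation; "ft_force": force on the tool from outside, world axes, zero at the start; "torque": the same for the moment, N m; "gripper_width": opening from 0.0 (shut) to 1.0 (fully open); "grip_force": force on a finger pad.
Only numpy, scipy, OpenCV 4.12 (cv2) and the standard library are available. Lean on these libraries where they do the work, as an engineer would, in place of code of your own. Each camera call takes 0.05 s, during which the arm holds its last target. There are 200 camera calls.

TASK

Slide the deck's flush lock bar fully open, lift out each worn (dark, narrow-block) cassette and put it in the return tray, and fit every new switch cassette lying on the bench into the deck, one to a bay in any bay: toe hooked under the front lip at a tilt, then swung down flat on the bay floor. When all that is done, slide the lock bar fully home to lock them. Move the bar only by pressing on its flat face and dragging, never by pushing its teeth, and leave the other things on the bench where they are.

Things in the scene. Friction and masses are not known exactly. Their poses are not given: they have to be found in the camera images.
- deck: contact deck of a motor controller: blue sheet-steel base fixed to the bench, 157 mm (x) by 264 mm (y, plus an 18 mm foot flange at each end), 44 mm high. Origin: centre of its underside; x points away from the robot (give or take its yaw), z up. Three alike bays lie side by side along y, parted by walls 24 mm thick. Walls between bays, front lip and far rim all end 44 mm up
- lip_edge (a point): lower free edge of the fixed front lip, at the middle of the deck (deck x = -56.5 mm, z = 38 mm). The lip runs along the deck's whole front, 6 mm thick, and overhangs the front of every bay; the slot under it is 8 mm high and ends at a wall 12 mm further to -x (deck x = -68.5 mm)
- far_wall (a point): foot of the far wall of the bays, at the middle of the deck (deck x = +36.5 mm, z = 30 mm). Lip edge to far wall is 93 mm, but a cassette is 100 mm long: it cannot be lowered in flat. Its toe goes under the lip with the far edge raised (about 0.3 rad suits), then the far edge swings down. Seated, it has 5 mm of play along x
- lock_bar (a joint): sliding lock bar in the far rim of the deck: 0 = fully locked (stop), 0.040 m = fully open (stop); grows as it moves along the deck's +y. It stays where it is left and takes about 2 N to move. Its three teeth stand over the middles of the bays when locked and over the walls between the bays when open
- lock_bar_face (a point): centre of the bar's flush top face (moves with it): bare steel 36 mm wide in deck x, level with the rims at deck z = 44 mm, x = 54.5 mm, y = -20 mm locked, +20 mm open. No handle; its ends run under fixed grey caps, 48 mm high, over all beyond 82 mm either side of the deck's middle. Press down on it with shut fingers (about 8 to 15 N) and drag
- lock_teeth: the three flat steel teeth of the lock bar, each 18 mm wide (deck y), reaching 9 mm from the bar's front edge over the bays (deck x = 27.5 to 36.5 mm, z = 38.5 to 42 mm); a seated cassette's plate lies 2.5 mm below them. Origin: underside of the bar at its middle. Not to be pushed with the fingers
- bay1 (a point): leftmost (+y) bay, 56 mm wide: point on its floor (deck z = 30 mm, y = 80 mm, x = -16 mm) where the origin of a seated cassette lies, give or take 2.5 mm in x and y; axes as the deck's
- bay2 (a point): middle bay, 56 mm wide: point on its floor (deck z = 30 mm, y = 0 mm, x = -16 mm) where the origin of a seated cassette lies, give or take 2.5 mm in x and y; axes as the deck's
- bay3 (a point): rightmost (-y) bay, 56 mm wide: point on its floor (deck z = 30 mm, y = -80 mm, x = -16 mm) where the origin of a seated cassette lies, give or take 2.5 mm in x and y; axes as the deck's
- cassette1: new switch cassette (all new ones alike; two or three are there, an absent one reads None): aluminium plate 100 x 51 x 6 mm with a black grip block on it, 24 mm (x) by 44 mm (y), z = 6 to 56 mm, centred over the origin. Origin: centre of the underside. Its -x end is the toe: the last 12 mm are narrowed to 36 mm and 4 mm thick; +x is the far edge. About 220 g, lying flat on the bench
- cassette2: new switch cassette, like cassette1: aluminium plate 100 x 51 x 6 mm with a black grip block on it, 24 mm (x) by 44 mm (y), z = 6 to 56 mm, centred over the origin. Origin: centre of the underside. Its -x end is the toe: the last 12 mm are narrowed to 36 mm and 4 mm thick; +x is the far edge. About 220 g, lying flat on the bench
- cassette3: new switch cassette, like cassette1: aluminium plate 100 x 51 x 6 mm with a black grip block on it, 24 mm (x) by 44 mm (y), z = 6 to 56 mm, centred over the origin. Origin: centre of the underside. Its -x end is the toe: the last 12 mm are narrowed to 36 mm and 4 mm thick; +x is the far edge. About 220 g, lying flat on the bench
- worn1: worn cassette that starts seated under the lock bar in the leftmost bay (only one or two of the three are there; an absent one reads None). Same plate, toe, axes and origin as cassette1 but dark steel, and its grey grip block is 24 mm (x) by only 30 mm (y), z = 6 to 56 mm. About 240 g. It comes out as a new one goes in, in reverse: far edge up about 0.3 rad, then toe out from under the lip
- worn2: worn cassette that starts seated under the lock bar in the middle bay (only one or two of the three are there; an absent one reads None). Same plate, toe, axes and origin as cassette1 but dark steel, and its grey grip block is 24 mm (x) by only 30 mm (y), z = 6 to 56 mm. About 240 g. It comes out as a new one goes in, in reverse: far edge up about 0.3 rad, then toe out from under the lip
- worn3: worn cassette that starts seated under the lock bar in the rightmost bay (only one or two of the three are there; an absent one reads None). Same plate, toe, axes and origin as cassette1 but dark steel, and its grey grip block is 24 mm (x) by only 30 mm (y), z = 6 to 56 mm. About 240 g. It comes out as a new one goes in, in reverse: far edge up about 0.3 rad, then toe out from under the lip
- return_tray: open aluminium tray fixed to the bench on the right, 200 mm (x) by 140 mm (y), walls 4 mm thick and 40 mm high, floor 4 mm thick. Origin: centre of its underside. Two cassettes fit side by side, laid along its y, 90 mm apart in x
- wrench: steel open-ended wrench 200 mm long lying beyond the deck; not part of the job, leave it alone
- screwdriver: screwdriver 200 mm long lying on the far left; not part of the job, leave it alone
- hammer: hammer lying on the left; not part of the job, leave it alone
- spare_lever: spare control lever, a thin steel rod about 180 mm long with a black ball at one end, lying between the deck and the robot; not part of the job, leave it alone
- bolt_bin: open black plastic bin of bolts, 160 x 110 x 60 mm, on the left; not part of the job, leave it alone
- oil_can: closed can 66 mm across and 130 mm tall, on the far right; not part of the job, leave it alone
- tool_tin: white plastic tub full of upright wrenches, about 110 mm across and 180 mm tall, on the right; not part of the job, leave it alone
Not all that is in view belongs to the job. Leave any red look-alike of the cassette3 alone.

How it is judged:
By the outcome, as a careful person would: the job done as asked, in the order asked, and still so for the second after the job is handed in, with the robot touching nothing.
Of worn1, worn2, worn3 only 1 to 2 are there at a start; the rules pass over those that are not, and their reading is None.
Of cassette1, cassette2, cassette3 only 2 to 3 are there at a start; the rules pass over those that are not, and their reading is None.
At some moment in a run one of cassette1, cassette2, cassette3 may be knocked a few centimetres aside while the robot is not near it.
Once in a run the grip may slacken for a moment while it holds something.
It also fails if it takes over 210 s, if anything falls off the work surface, if the arm or the gripper's body presses on something with over 40 N, if the wrist force passes 120 N, or if a joint passes its speed limit or range.

## Working session

There is one attempt and no reset: what is moved stays moved. The work goes in short steps, Python scripts to look and compute and a tool call to move; the robot and the scene stay as the last step left them, time stands still between calls to the robot, and variables do not carry over. Pictures are saved under pics/ and viewed, at most 14 in all, crops included, and the job is handed in when it is done.

Besides the shell and the picture viewer there is one more tool, called after ">>>" as name(argument=value, ...), one argument or row to a line, values as JSON. arm_command: Moves the arm, as the interface text tells. Its arguments: {"type":"object","properties":{"targets":{"type":"array","items":{"type":"array","items":{"type":"number"}}},"squeeze":{"type":"number"}},"required":["targets"]}

```bash
ls; mkdir -p pics; cat > h.py <<'E'
import numpy as np, cv2
from scipy.spatial.transform import Rotation as Ro
from cell import robot, read_camera
def cloud(c):
    z=c["range_z"].astype(float); v,u=np.mgrid[0:z.shape[0],0:z.shape[1]]
    P=np.stack([(u-c["cx"])/c["fx"]*z,(v-c["cy"])/c["fy"]*z,z],-1)
    W=(P-c["t"])@np.asarray(c["R"]); W[z<=0]=np.nan
    return W
E
python3 - <<'E'
from h import *
s=robot.read_state(); print(s)
for n in("top","side"):
    c=read_camera(n); cv2.imwrite(f"pics/{n}0.png",c["frame"]); print(n,c["fx"],c["cx"],c["cy"],np.round(c["R"],3).tolist(),np.round(c["t"]))
    np.save(f"{n}0.npy",cloud(c))
E
```

```text
pics
{'time': 0.0, 'joint_positions': array([1.15599559e+00, 8.74805173e-02, 1.75103301e-01, 1.65978942e+00,
       3.41529111e-05, 1.57080883e+00]), 'qd': array([ 4.27043991e-04,  8.42018951e-05, -6.06517166e-04, -7.26789027e-04,
       -1.28286851e-03, -1.87044340e-04]), 'effort': array([ 1.36825511e-03, -5.20382881e+01,  4.64807868e+01,  1.59941782e-02,
        8.52595008e-05, -3.45691689e-06]), 'ee_pos': array([221.55093896, 503.14788593, 230.55600665]), 'orientation': array([ 2.05922759e-01,  9.78568009e-01, -6.66957596e-04, -1.57791406e-04]), 'ft_force': array([-0.37766909, -0.16970655, -0.22786619]), 'torque': array([-0.03255587, -0.01236102,  0.00089602]), 'grip_force': 0.0, 'gripper_width': 0.9950625009960438}
top 437.04485616807784 316.78667410407184 200.48769752816136 [[0.026, -0.999, 0.02], [-0.992, -0.028, -0.122], [0.122, -0.017, -0.992]] [ -12.  537. 1309.]
side 401.8858398862782 320.77545721042475 198.90184804158548 [[0.881, -0.473, -0.012], [-0.381, -0.694, -0.611], [0.281, 0.543, -0.791]] [-485.  241. 1234.]
```

View pics/top0.png

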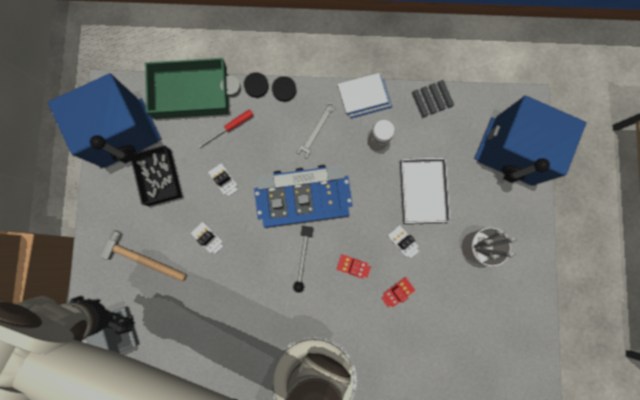

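View pics/side0.png

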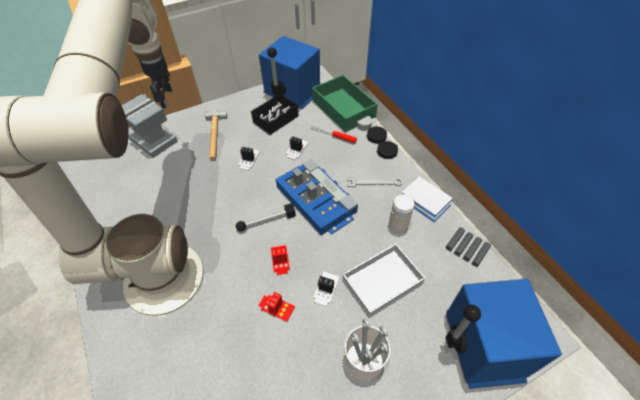

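```bash
python3 - <<'E'
from h import *
f=cv2.imread("pics/top0.png"); W=np.load("top0.npy")
def at(u,v): return np.round(np.nanmedian(W[v-1:v+2,u-1:u+2].reshape(-1,3),0))
for n,p in dict(new1=(222,175),new2=(207,234),new3=(404,237),tray=(425,190),w1=(277,203),w2=(304,199),bench=(330,250)).items(): print(n,at(*p))
# deck
hsv=cv2.cvtColor(f,cv2.COLOR_BGR2HSV)
m=cv2.inRange(hsv,(100,100,60),(130,255,255)); m[:160]=0;m[235:]=0;m[:,:245]=0;m[:,360:]=0
P=W[(m>0)&(W[...,2]>38)&(W[...,2]<50)][:,:2]; r=cv2.minAreaRect(P.astype(np.float32)); print("deck",r,len(P))
P=W[m>0][:,:2]; print(cv2.minAreaRect(P.astype(np.float32)))
# new plates: bright low pts, blocks: high points
for n,(u,v) in dict(new1=(222,179),new2=(207,237),new3=(404,241)).items():
    w=W[v-22:v+22,u-22:u+22]; g=f[v-22:v+22,u-22:u+22]
    b=w[w[...,2]>30][:,:2]; print(n,"block",cv2.minAreaRect(b.astype(np.float32)),b.mean(0))
    k=((g.min(-1)>150)|(w[...,2]>30))
    a=w[k][:,:2]; print("  plate",cv2.minAreaRect(a.astype(np.float32)))
big=np.hstack([cv2.resize(f[v-22:v+22,u-22:u+22],None,fx=6,fy=6,interpolation=cv2.INTER_CUBIC) for u,v in((222,179),(207,237),(404,241))])
cv2.imwrite("pics/new.png",big)
E
```

```text
new1 [603. 292.  56.]
new2 [424. 326.  58.]
new3 [ 433. -269.   17.]
tray [ 584. -339.    4.]
w1 [520. 121.  85.]
w2 [533.  42.  87.]
bench [387. -42.   0.]
deck ((550.725341796875, 47.429542541503906), (158.00775146484375, 263.8380126953125), 9.32926082611084) 1510
((nan, nan), (0.0, 0.0), 0.0)
new1 block ((596.6878051757812, 297.7518310546875), (24.38003921508789, 43.997215270996094), 37.290157318115234) [595.13949468 296.03944326]
  plate ((598.7649536132812, 299.6624755859375), (105.37171936035156, 49.98615646362305), 40.429298400878906)
new2 block ((413.3470458984375, 336.0681457519531), (25.038522720336914, 42.796199798583984), 48.659942626953125) [413.00601616 335.30730727]
  plate ((413.65423583984375, 338.8744201660156), (102.57257080078125, 53.257041931152344), 47.216346740722656)
new3 block ((451.7061767578125, -275.490234375), (57.319400787353516, 110.18778991699219), 55.29465103149414) [ 430.11907625 -273.74459362]
  plate ((440.6229553222656, -274.625244140625), (103.20417785644531, 128.35693359375), 76.92503356933594)
```

View pics/new.png

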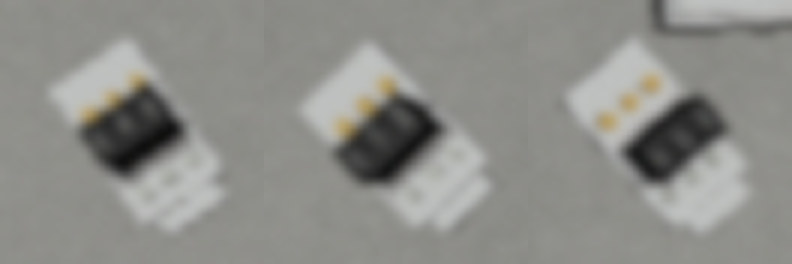

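```bash
cat >> h.py <<'E'
DECK=[550.7,47.4,np.radians(9.33)]
def dk(x,y):
    a=DECK[2]; return DECK[0]+x*np.cos(a)-y*np.sin(a), DECK[1]+x*np.sin(a)+y*np.cos(a)
def go(x,y,z,psi=None):
    "shift (m, tool axes) and turn to reach world TCP x,y,z with tool y along y-axis of yaw psi (mod pi)"
    s=robot.read_state(); R=Ro.from_quat(s["orientation"]).as_matrix()
    d=R.T@(np.array([x,y,z])-s["ee_pos"])/1000
    ya=np.arctan2(R[1,1],R[0,1]); t=0
    if psi is not None:
        t=(psi+np.pi/2-ya+np.pi/2)%np.pi-np.pi/2
    print("shift",np.round(d,4),"turn",round(-t,3),"| now",np.round(s["ee_pos"],1),"psi_now",round(ya-np.pi/2,3),"F",np.round(s["ft_force"],1),"w",round(85*s["gripper_width"],1),"g",round(s["grip_force"],1),"j6",round(s["joint_positions"][5],2),"t",round(s["time"],1))
E
python3 - <<'E'
from h import *
go(*dk(-10,-10),300,DECK[2])
E
```

```text
shift [-0.482  -0.2984 -0.069 ] turn -0.578 | now [221.6 503.2 230.7] psi_now -0.415 F [-0.1 -0.3 -0.7] w 84.8 g 0.0 j6 1.57 t 0.1
```

>>> arm_command(
  targets=[
    [1, -0.482, -0.298, -0.069, -0.578],
    [1, -0.482, -0.298, -0.069, -0.578],
    [1, -0.482, -0.298, -0.069, -0.578],
    [1, -0.482, -0.298, -0.069, -0.578],
    [1, -0.482, -0.298, -0.069, -0.578],
    [1, -0.482, -0.298, -0.069, -0.578],
    [1, -0.482, -0.298, -0.069, -0.578],
    [1, -0.482, -0.298, -0.069, -0.578],
    [1, -0.482, -0.298, -0.069, -0.578],
    [1, -0.482, -0.298, -0.069, -0.578],
    [1, -0.482, -0.298, -0.069, -0.578],
    [1, -0.482, -0.298, -0.069, -0.578],
  ],
)

```text
time: 1.1
ee_pos: [494.7, 105.2, 289.9]
orientation: [-0.081, 0.997, 0.0, -0.0]
ft_force: [0.4, 1.2, 0.2]
gripper_width: -0.0
grip_force: 0.0
```

>>> arm_command(
  targets=[
    [1, 0, 0, 0, 0],
    [1, 0, 0, 0, 0],
    [1, 0, 0, 0, 0],
  ],
)

```text
time: 1.35
ee_pos: [494.0, 107.1, 289.4]
orientation: [-0.081, 0.997, 0.0, -0.0]
ft_force: [0.2, 0.0, -0.6]
gripper_width: -0.002
grip_force: 0.0
```

```bash
python3 - <<'E'
from h import *
go(*dk(54.5,-20),50,DECK[2])
c=read_camera("wrist"); cv2.imwrite("pics/w0.png",c["frame"]); np.save("w0.npy",cloud(c)); print(c["fx"],np.round(c["R"],2).tolist(),c["t"])
E
```

```text
shift [-0.1011 -0.0881  0.2393] turn -0.001 | now [494.  107.1 289.4] psi_now 0.162 F [ 0.2  0.  -0.6] w -0.1 g 0.0 j6 0.05 t 1.4
283.5609511371548 [[-0.16, 0.99, 0.0], [0.94, 0.15, 0.3], [0.3, 0.05, -0.95]] [ -26.05188654 -537.66754068  282.64934793]
```

View pics/w0.png

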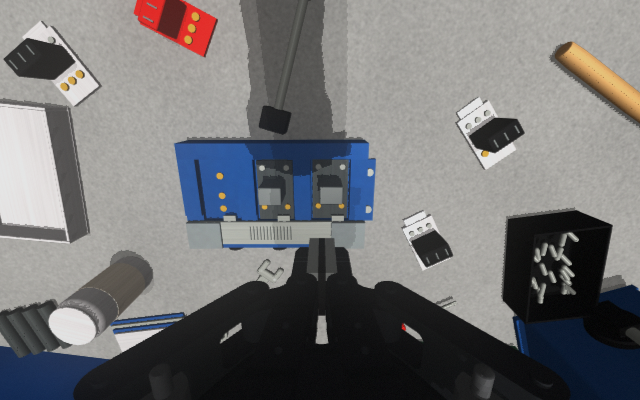

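```bash
python3 - <<'E'
from h import *
f=cv2.imread("pics/w0.png"); W=np.load("w0.npy")
sub=W[130:260,165:400]; z=sub[...,2]
for lo,hi in((38,52),(40,47)):
    P=sub[(z>lo)&(z<hi)][:,:2]; print(len(P),cv2.minAreaRect(P.astype(np.float32)))
v=sub[(z>38)&(z<52)]; print(np.histogram(v[:,2],bins=14,range=(38,52)))
# teeth/bar: bright pixels
g=f.min(-1); k=(g>130); k2=np.zeros_like(k); k2[205:248,215:335]=1
P=W[k&k2]; P=P[np.isfinite(P[:,0])]; print("bar",cv2.minAreaRect(P[:,:2].astype(np.float32)),np.median(P,0))
# blocks of worn
for n,(u,v) in dict(w1=(331,190),w2=(270,195)).items():
    w=W[v-22:v+22,u-22:u+22]; b=w[(w[...,2]>78)][:,:2]; print(n,cv2.minAreaRect(b.astype(np.float32)),b.mean(0), "pred",dk(-16,80 if n=="w1" else 0))
E
```

```text
12732 ((543.4454956054688, 46.450950622558594), (172.6068115234375, 264.671875), 9.49579906463623)
10428 ((550.806640625, 47.67571258544922), (157.72506713867188, 264.6636962890625), 9.486029624938965)
(array([ 376,  208,  155,  185,  402, 2005, 4713, 2569,  399,  370,  858,
        428,   48,   16]), array([38., 39., 40., 41., 42., 43., 44., 45., 46., 47., 48., 49., 50.,
       51., 52.]))
bar ((600.2615966796875, 52.85440444946289), (47.63640594482422, 180.47665405273438), 11.265558242797852) [602.91690671  47.18190927  44.57013154]
w1 ((520.1091918945312, 123.52478790283203), (22.941322326660156, 29.708555221557617), 8.990699768066406) [519.35172891 123.68696261] pred (np.float64(521.9420233210717), np.float64(123.74774899978526))
w2 ((535.13134765625, 46.128082275390625), (24.524959564208984, 29.889789581298828), 8.75362491607666) [533.99090076  46.45512323] pred (np.float64(534.9116645508518), np.float64(44.80607175404397))
```

```bash
sed -i 's/^DECK=.*/DECK=[550.8,47.6,np.radians(9.42)]/' h.py; python3 - <<'E'
from h import *
go(*dk(54.5,-22),54,DECK[2])
E
```

```text
shift [-0.1012 -0.0906  0.2355] turn -0.001 | now [493.7 107.8 289.5] psi_now 0.164 F [-0.6 -0.6 -0.1] w 0.3 g 0.0 j6 0.05 t 1.4
```

>>> arm_command(
  targets=[
    [1, -0.101, -0.091, 0.05, 0],
    [1, -0.101, -0.091, 0.05, 0],
    [1, -0.101, -0.091, 0.05, 0],
    [1, -0.101, -0.091, 0.1, 0],
    [1, -0.101, -0.091, 0.15, 0],
    [1, -0.101, -0.091, 0.2, 0],
    [1, -0.101, -0.091, 0.225, 0],
    [1, -0.101, -0.091, 0.2355, 0],
    [1, -0.101, -0.091, 0.2355, 0],
    [1, -0.101, -0.091, 0.2355, 0],
  ],
)

```text
time: 2.23
ee_pos: [607.3, 35.2, 53.7]
orientation: [-0.082, 0.997, 0.0, -0.001]
ft_force: [-0.3, 0.2, 1.0]
gripper_width: -0.002
grip_force: 0.0
```

>>> arm_command(
  targets=[
    [1, 0, 0, 0.005, 0],
    [1, 0, 0, 0.007, 0],
    [1, 0, 0, 0.0085, 0],
    [1, 0, 0, 0.0085, 0],
  ],
)

```text
time: 2.57
ee_pos: [609.1, 34.1, 47.0]
orientation: [-0.082, 0.997, -0.0, 0.001]
ft_force: [-0.9, -0.6, 0.3]
gripper_width: 0.002
grip_force: 0.0
```

>>> arm_command(
  targets=[
    [1, 0, 0, 0.001, 0],
    [1, 0, 0, 0.002, 0],
    [1, 0, 0, 0.003, 0],
    [1, 0, 0, 0.003, 0],
    [1, 0, 0, 0.003, 0],
  ],
)

```text
time: 2.98
ee_pos: [608.9, 33.8, 44.0]
orientation: [-0.081, 0.997, 0.0, 0.001]
ft_force: [-2.0, -0.8, 6.7]
gripper_width: 0.003
grip_force: 3.7
```

>>> arm_command(
  targets=[
    [1, 0, 0, 0.0005, 0],
    [1, 0, 0, 0.0005, 0],
    [1, 0, 0.004, 0.0006, 0],
    [1, 0, 0.008, 0.0006, 0],
    [1, 0, 0.013, 0.0006, 0],
  ],
)

```text
time: 3.4
ee_pos: [606.9, 46.1, 44.0]
orientation: [-0.081, 0.997, -0.001, 0.001]
ft_force: [-3.2, -2.2, 11.1]
gripper_width: 0.002
grip_force: 5.6
```

>>> arm_command(
  targets=[
    [1, 0, 0.005, 0, 0],
    [1, 0, 0.01, 0, 0],
    [1, 0, 0.015, 0, 0],
    [1, 0, 0.02, 0, 0],
    [1, 0, 0.025, 0, 0],
    [1, 0, 0.03, 0, 0],
    [1, 0, 0.034, 0, 0],
    [1, 0, 0.034, 0, 0],
  ],
)

```text
time: 4.07
ee_pos: [602.1, 80.0, 44.0]
orientation: [-0.081, 0.997, -0.001, 0.002]
ft_force: [0.2, -1.6, 8.3]
gripper_width: -0.004
grip_force: 4.4
```

```bash
python3 - <<'E'
from h import *
go(*dk(-16,80),170,DECK[2])
E
```

```text
shift [ 0.0716  0.0561 -0.1263] turn -0.002 | now [602.1  80.   44. ] psi_now 0.163 F [ 0.2 -1.6  8.3] w -0.4 g 4.4 j6 -0.03 t 4.1
```

>>> arm_command(
  targets=[
    [1, 0, 0, -0.04, 0],
    [1, 0, 0, -0.08, 0],
    [0.35, 0.04, 0.03, -0.126, 0],
    [0.35, 0.0716, 0.056, -0.126, 0],
    [0.35, 0.0716, 0.056, -0.126, 0],
    [0.35, 0.0716, 0.056, -0.126, 0],
  ],
  squeeze=40,
)

```text
time: 4.57
ee_pos: [519.3, 125.5, 171.2]
orientation: [-0.082, 0.997, 0.001, 0.002]
ft_force: [-0.3, -0.3, 0.1]
gripper_width: 0.563
grip_force: 0.0
```

```bash
python3 - <<'E'
from h import *
go(*dk(-16,80),49,DECK[2])
c=read_camera("wrist"); W=cloud(c); f=c["frame"]; cv2.imwrite("pics/w1.png",f); np.save("w1.npy",W)
z=W[...,2]; b=W[(z>76)&(z<94)&(f.min(-1)>60)]
b=b[np.hypot(b[:,0]-520,b[:,1]-124)<30][:,:2]; print(cv2.minAreaRect(b.astype(np.float32)),dk(-16,80))
E
```

```text
shift [-0.0019 -0.0021  0.1222] turn 0.001 | now [519.3 125.5 171.2] psi_now 0.165 F [-0.3 -0.3  0.1] w 47.9 g 0.0 j6 0.07 t 4.6
((521.2130126953125, 123.94812774658203), (22.96173667907715, 29.37139892578125), 8.161540985107422) (np.float64(521.9221320854259), np.float64(123.90248190398799))
```

View pics/w1.png

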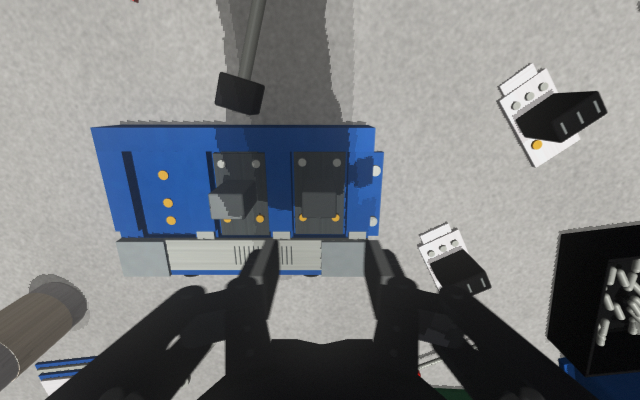

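```bash
python3 - <<'E'
from h import *
f=cv2.imread("pics/w1.png"); W=np.load("w1.npy")
a=DECK[2]; D=W[...,:2]-np.array(DECK[:2]); X=D[...,0]*np.cos(a)+D[...,1]*np.sin(a); Y=-D[...,0]*np.sin(a)+D[...,1]*np.cos(a)
k=(f.min(-1)>110)&(X>28.5)&(X<34.5)&(W[...,2]>34)&(W[...,2]<48)
h,e=np.histogram(Y[k],bins=np.arange(-130,140,3)); print([(e[i],h[i]) for i in range(len(h)) if h[i]>0])
E
```

```text
[(np.int64(-52), np.int64(1)), (np.int64(-49), np.int64(16)), (np.int64(-46), np.int64(15)), (np.int64(-43), np.int64(14)), (np.int64(-40), np.int64(13)), (np.int64(-37), np.int64(15)), (np.int64(-34), np.int64(15)), (np.int64(29), np.int64(6)), (np.int64(32), np.int64(17)), (np.int64(35), np.int64(16)), (np.int64(38), np.int64(17)), (np.int64(41), np.int64(13)), (np.int64(44), np.int64(15)), (np.int64(47), np.int64(8)), (np.int64(110), np.int64(11)), (np.int64(113), np.int64(15)), (np.int64(116), np.int64(15)), (np.int64(119), np.int64(15)), (np.int64(122), np.int64(14)), (np.int64(125), np.int64(15)), (np.int64(128), np.int64(2))]
```

>>> arm_command(
  targets=[
    [0.35, -0.002, -0.002, 0.04, 0],
    [0.35, -0.002, -0.002, 0.08, 0],
    [0.35, -0.002, -0.002, 0.115, 0],
    [0.35, -0.002, -0.002, 0.122, 0],
    [1, -0.002, -0.002, 0.122, 0],
    [1, -0.002, -0.002, 0.122, 0],
    [1, -0.002, -0.002, 0.122, 0],
    [1, -0.002, -0.002, 0.122, 0],
  ],
  squeeze=40,
)

```text
time: 5.28
ee_pos: [524.5, 122.3, 47.8]
orientation: [-0.081, 0.997, 0.0, 0.001]
ft_force: [0.4, -0.2, -2.6]
gripper_width: 0.345
grip_force: 42.1
```

>>> arm_command(
  targets=[
    [1, 0.002, 0, -0.003, 0],
    [1, 0.004, 0, -0.006, 0],
    [1, 0.007, 0, -0.009, 0],
    [1, 0.009, 0, -0.011, 0],
    [1, 0.009, 0, -0.012, 0],
    [1, 0.009, 0, -0.012, 0],
  ],
)

```text
time: 5.78
ee_pos: [514.9, 120.8, 58.5]
orientation: [-0.082, 0.997, -0.0, 0.0]
ft_force: [2.6, 0.1, -5.6]
gripper_width: 0.344
grip_force: 41.1
```

```bash
python3 - <<'E'
from h import *
go(0,0,0)
c=read_camera("side"); cv2.imwrite("pics/s1.png",cv2.resize(c["frame"][140:260,240:400],None,fx=4,fy=4)); 
E
```

```text
shift [ 0.5277 -0.0355  0.0581] turn 0 | now [514.9 120.8  58.5] psi_now 0.163 F [ 2.6  0.1 -5.6] w 29.2 g 41.1 j6 0.07 t 5.8
```

View pics/s1.png

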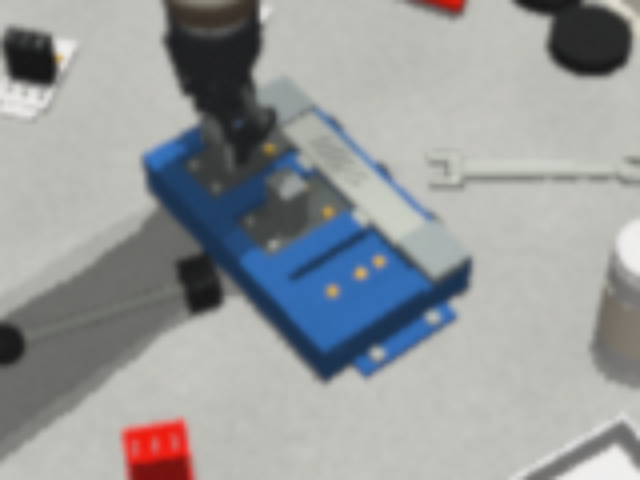

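>>> arm_command(
  targets=[
    [1, 0.001, 0, -0.002, 0],
    [1, -0.004, 0, -0.002, 0],
    [1, -0.009, 0, -0.003, 0],
    [1, -0.014, 0, -0.004, 0],
    [1, -0.016, 0, -0.012, 0],
    [1, -0.016, 0, -0.03, 0],
    [1, -0.016, 0, -0.07, 0],
    [1, -0.016, 0, -0.11, 0],
    [1, -0.016, 0, -0.11, 0],
  ],
)

```text
time: 6.58
ee_pos: [533.1, 124.0, 177.4]
orientation: [-0.081, 0.997, 0.001, 0.006]
ft_force: [1.4, 0.4, -1.1]
gripper_width: 0.345
grip_force: 45.0
```

```bash
python3 - <<'E'
from h import *
c=read_camera("wrist"); cv2.imwrite("pics/w2.png",c["frame"])
t=np.load("top0.npy"); f=cv2.imread("pics/top0.png")
s=t[150:235,392:460]; k=(f[150:235,392:460].min(-1)>150)&(s[...,2]<12); P=s[k][:,:2]; print("floor",cv2.minAreaRect(P.astype(np.float32)))
k=(s[...,2]>28)&(s[...,2]<48)&np.isfinite(s[...,2]); P=s[k][:,:2]; print("rim",cv2.minAreaRect(P.astype(np.float32)))
go(584,-339,150,0)
E
```

```text
floor ((567.728515625, -322.94171142578125), (246.43458557128906, 187.4001922607422), 2.298603057861328)
rim ((579.3113403320312, -329.3882751464844), (200.53480529785156, 141.76210021972656), 3.4704067707061768)
shift [ 0.0247 -0.4651  0.0233] turn 0.163 | now [532.6 123.9 173.8] psi_now 0.163 F [-0.4  0.5 -3.1] w 29.4 g 45.0 j6 0.07 t 6.6
```

View pics/w2.png

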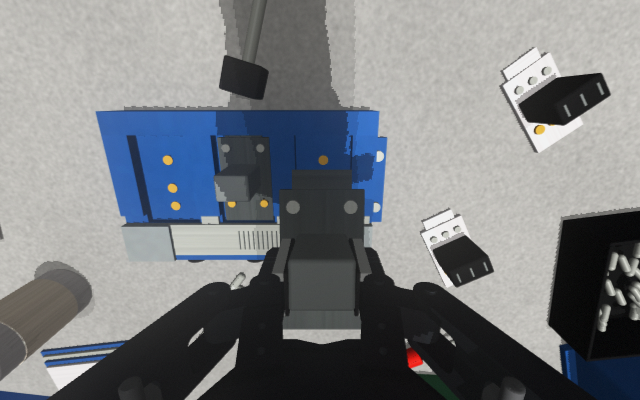

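```bash
cat >> h.py <<'E'
TRAY=[579.3,-329.4,np.radians(3.47)]
def tr(x,y):
    a=TRAY[2]; return TRAY[0]+x*np.cos(a)-y*np.sin(a), TRAY[1]+x*np.sin(a)+y*np.cos(a)
E
python3 - <<'E'
from h import *
go(*tr(45,2),170,TRAY[2]-np.pi/2)
E
```

```text
shift [-0.0174 -0.4575  0.0036] turn -1.468 | now [532.6 123.9 173.8] psi_now 0.163 F [-0.4  0.5 -3.1] w 29.4 g 45.0 j6 0.07 t 6.6
```

>>> arm_command(
  targets=[
    [1, -0.017, -0.457, 0.004, 1.674],
    [1, -0.017, -0.457, 0.004, 1.674],
    [1, -0.017, -0.457, 0.004, 1.674],
    [1, -0.017, -0.457, 0.004, 1.674],
    [1, -0.017, -0.457, 0.004, 1.674],
    [1, -0.017, -0.457, 0.004, 1.674],
    [1, -0.017, -0.457, 0.004, 1.674],
    [1, -0.017, -0.457, 0.004, 1.674],
    [1, -0.017, -0.457, 0.004, 1.674],
    [1, -0.017, -0.457, 0.004, 1.674],
    [1, -0.017, -0.457, 0.004, 1.674],
    [1, -0.017, -0.457, 0.004, 1.674],
  ],
)

```text
time: 7.63
ee_pos: [621.0, -331.5, 160.3]
orientation: [0.624, 0.781, -0.001, -0.001]
ft_force: [1.7, -0.6, -3.3]
gripper_width: 0.345
grip_force: 44.7
```

```bash
python3 - <<'E'
from h import *
go(*tr(45,2),50,TRAY[2]-np.pi/2)
E
```

```text
shift [0.0059 0.0049 0.1102] turn 0.162 | now [ 621.  -331.5  160.3] psi_now -1.348 F [ 1.7 -0.6 -3.3] w 29.3 g 44.7 j6 0.86 t 7.6
```

>>> arm_command(
  targets=[
    [1, 0.006, 0.005, 0.02, 0.162],
    [1, 0.006, 0.005, 0.04, 0.162],
    [1, 0.006, 0.005, 0.08, 0.162],
    [1, 0.006, 0.005, 0.11, 0.162],
    [1, 0.006, 0.005, 0.117, 0.162],
    [1, 0.006, 0.005, 0.124, 0.162],
    [1, 0.006, 0.005, 0.131, 0.162],
    [1, 0.006, 0.005, 0.133, 0.162],
  ],
)

```text
time: 8.3
ee_pos: [625.4, -318.1, 32.0]
orientation: [0.681, 0.732, 0.0, 0.001]
ft_force: [-0.2, 0.6, -1.1]
gripper_width: 0.347
grip_force: 44.6
```

>>> arm_command(
  targets=[
    [1, 0, 0, 0.003, 0],
    [1, 0, 0, 0.006, 0],
    [1, 0, 0, 0.008, 0],
    [1, 0, 0, 0.01, 0],
    [1, 0, 0, 0.01, 0],
  ],
)

```text
time: 8.72
ee_pos: [626.9, -321.1, 27.4]
orientation: [0.682, 0.732, -0.0, 0.005]
ft_force: [-3.6, -7.5, 16.8]
gripper_width: 0.346
grip_force: 48.5
```

>>> arm_command(
  targets=[
    [1, 0, 0, 0.0, 0],
    [1, 0, 0, 0.001, 0],
    [1, 0, 0, 0.002, 0],
    [1, 0, 0, 0.002, 0],
  ],
  squeeze=20,
)

```text
time: 9.05
ee_pos: [627.4, -321.6, 26.2]
orientation: [0.682, 0.732, 0.0, 0.006]
ft_force: [-3.1, -9.9, 18.7]
gripper_width: 0.345
grip_force: 49.1
```

>>> arm_command(
  targets=[
    [0.5, 0, 0, 0, 0],
    [0.5, 0, 0, 0, 0],
    [0.5, 0, 0, -0.005, 0],
    [0.5, 0, 0, -0.04, 0],
    [0.5, 0, 0, -0.08, 0],
    [0.5, 0, 0, -0.12, 0],
    [0.35, 0, 0, -0.15, 0],
    [0.35, 0, 0, -0.15, 0],
  ],
)

```text
time: 9.72
ee_pos: [626.7, -318.4, 178.1]
orientation: [0.681, 0.732, 0.002, 0.005]
ft_force: [1.6, 0.1, 1.3]
gripper_width: 0.649
grip_force: 0.0
```

```bash
python3 - <<'E'
from h import *
c=read_camera("wrist"); cv2.imwrite("pics/w3.png",c["frame"])
go(*dk(-16,0),120,DECK[2])
E
```

```text
shift [ 0.3691 -0.0652  0.0527] turn 1.479 | now [ 626.4 -318.2  174.5] psi_now -1.498 F [-0.5  1.1 -0.3] w 55.5 g 0.0 j6 1.03 t 9.8
```

View pics/w3.png

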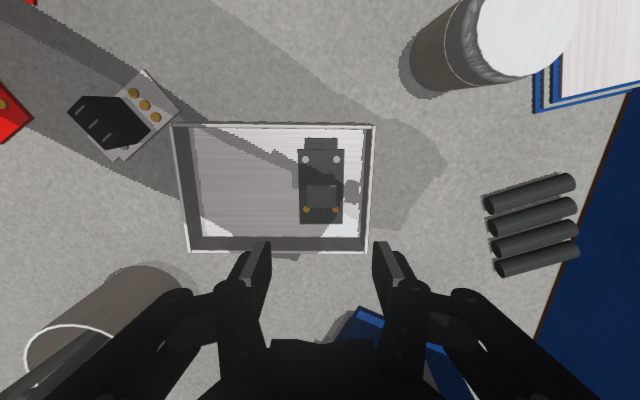

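>>> arm_command(
  targets=[
    [0.35, 0.369, -0.065, 0.0, -1.662],
    [0.35, 0.369, -0.065, 0.0, -1.662],
    [0.35, 0.369, -0.065, 0.0, -1.662],
    [0.35, 0.369, -0.065, 0.0, -1.662],
    [0.35, 0.369, -0.065, 0.0, -1.662],
    [0.35, 0.369, -0.065, 0.0, -1.662],
    [0.35, 0.369, -0.065, 0.0, -1.662],
    [0.35, 0.369, -0.065, 0.0, -1.662],
    [0.35, 0.369, -0.065, 0.0, -1.662],
    [0.35, 0.369, -0.065, 0.0, -1.662],
    [0.35, 0.369, -0.065, 0.0, -1.662],
    [0.35, 0.369, -0.065, 0.0, -1.662],
  ],
  squeeze=40,
)

```text
time: 10.77
ee_pos: [532.8, 46.8, 168.5]
orientation: [-0.005, 1.0, -0.0, -0.001]
ft_force: [0.0, -0.4, -0.6]
gripper_width: 0.651
grip_force: 0.0
```

>>> arm_command(
  targets=[
    [0.35, 0, 0, 0, -0.16],
    [0.35, 0, 0, 0, -0.16],
    [0.35, 0, 0, 0, -0.16],
    [0.35, 0, 0, 0, -0.16],
  ],
)

```text
time: 11.1
ee_pos: [533.2, 45.7, 168.6]
orientation: [-0.08, 0.997, 0.0, -0.001]
ft_force: [0.1, -0.1, -0.0]
gripper_width: 0.649
grip_force: 0.0
```

```bash
python3 - <<'E'
from h import *
go(*dk(-17,0),49,DECK[2])
E
```

```text
shift [-0.0009 -0.001   0.1196] turn -0.005 | now [533.2  45.7 168.6] psi_now 0.16 F [ 0.1 -0.1 -0. ] w 55.2 g 0.0 j6 -0.07 t 11.1
```

>>> arm_command(
  targets=[
    [0.35, 0, 0, 0.04, 0],
    [0.35, 0, 0, 0.08, 0],
    [0.35, 0, 0, 0.114, 0],
    [0.35, 0, 0, 0.12, 0],
    [1, 0, 0, 0.12, 0],
    [1, 0, 0, 0.12, 0],
    [1, 0, 0, 0.12, 0],
    [1, 0, 0, 0.12, 0],
  ],
  squeeze=40,
)

```text
time: 11.77
ee_pos: [534.7, 45.7, 51.5]
orientation: [-0.08, 0.997, 0.0, 0.002]
ft_force: [-0.5, -0.3, -1.5]
gripper_width: 0.344
grip_force: 43.2
```

>>> arm_command(
  targets=[
    [1, 0.002, 0, -0.003, 0],
    [1, 0.004, 0, -0.006, 0],
    [1, 0.007, 0, -0.009, 0],
    [1, 0.009, 0, -0.012, 0],
    [1, 0.01, 0, -0.014, 0],
    [1, 0.005, 0, -0.014, 0],
    [1, 0.0, 0, -0.015, 0],
    [1, -0.005, 0, -0.016, 0],
    [1, -0.008, 0, -0.024, 0],
    [1, -0.008, 0, -0.05, 0],
    [1, -0.008, 0, -0.09, 0],
    [1, -0.008, 0, -0.12, 0],
  ],
)

```text
time: 12.77
ee_pos: [541.8, 47.0, 172.3]
orientation: [-0.081, 0.997, 0.0, 0.001]
ft_force: [1.5, -0.3, -1.9]
gripper_width: 0.343
grip_force: 44.8
```

```bash
python3 - <<'E'
from h import *
go(*tr(-45,2),170,TRAY[2]-np.pi/2)
E
```

```text
shift [ 0.0679 -0.371   0.0023] turn -1.47 | now [541.8  47.  172.3] psi_now 0.161 F [ 1.5 -0.3 -1.9] w 29.1 g 44.8 j6 -0.07 t 12.8
```

>>> arm_command(
  targets=[
    [1, 0.068, -0.371, 0.002, 1.671],
    [1, 0.068, -0.371, 0.002, 1.671],
    [1, 0.068, -0.371, 0.002, 1.671],
    [1, 0.068, -0.371, 0.002, 1.671],
    [1, 0.068, -0.371, 0.002, 1.671],
    [1, 0.068, -0.371, 0.002, 1.671],
    [1, 0.068, -0.371, 0.002, 1.671],
    [1, 0.068, -0.371, 0.002, 1.671],
    [1, 0.068, -0.371, 0.002, 1.671],
    [1, 0.068, -0.371, 0.002, 1.671],
    [1, 0.068, -0.371, 0.002, 1.671],
    [1, 0.068, -0.371, 0.002, 1.671],
  ],
)

```text
time: 13.77
ee_pos: [533.9, -331.6, 167.7]
orientation: [0.624, 0.782, 0.0, 0.0]
ft_force: [0.4, 0.6, -2.0]
gripper_width: 0.347
grip_force: 44.9
```

>>> arm_command(
  targets=[
    [1, 0, 0, 0.04, 0.172],
    [1, 0, 0, 0.07, 0.172],
    [1, 0, 0, 0.08, 0.172],
    [1, 0, 0, 0.08, 0.172],
  ],
)

```text
time: 14.1
ee_pos: [532.7, -329.5, 84.8]
orientation: [0.685, 0.729, -0.0, -0.002]
ft_force: [0.0, 0.5, -1.9]
gripper_width: 0.341
grip_force: 44.7
```

```bash
python3 - <<'E'
from h import *
go(*tr(-44,4),32,TRAY[2]-np.pi/2)
c=read_camera("wrist"); cv2.imwrite("pics/w4.png",c["frame"])
E
```

```text
shift [0.0012 0.0027 0.0528] turn 0.002 | now [ 532.7 -329.5   84.8] psi_now -1.509 F [ 0.   0.5 -1.9] w 29.0 g 44.7 j6 0.95 t 14.1
```

View pics/w4.png

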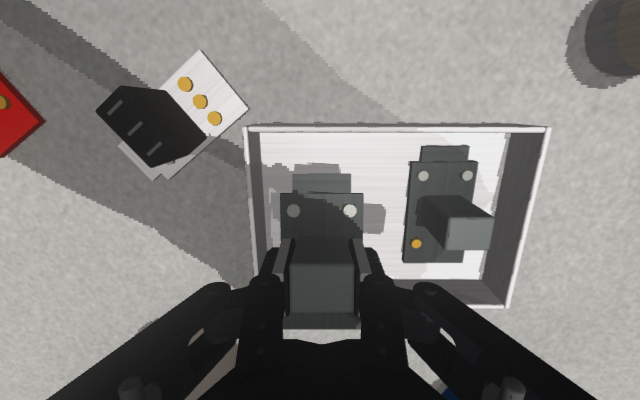

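>>> arm_command(
  targets=[
    [1, 0.001, 0.003, 0.03, 0],
    [1, 0.001, 0.003, 0.045, 0],
    [1, 0.001, 0.003, 0.05, 0],
    [1, 0.001, 0.003, 0.053, 0],
    [1, 0.001, 0.003, 0.055, 0],
    [1, 0.001, 0.003, 0.057, 0],
    [1, 0.001, 0.003, 0.058, 0],
    [0.5, 0.001, 0.003, 0.057, 0],
    [0.5, 0.001, 0.003, 0.057, 0],
    [0.5, 0.001, 0.003, 0.05, 0],
    [0.5, 0.001, 0.003, 0.02, 0],
    [0.5, 0.001, 0.003, -0.02, 0],
  ],
  squeeze=20,
)

```text
time: 15.15
ee_pos: [535.3, -328.1, 105.6]
orientation: [0.685, 0.728, -0.001, -0.003]
ft_force: [1.2, -0.2, 0.4]
gripper_width: 0.498
grip_force: 0.0
```

```bash
cat >> h.py <<'E'
def newc(c,W,near,rad=75,ztop=(48,64)):
    "pose of new cassette near a point: block top rect and dot direction"
    f=c["frame"]; d=np.hypot(W[...,0]-near[0],W[...,1]-near[1])
    k=(W[...,2]>ztop[0])&(W[...,2]<ztop[1])&(f.max(-1)<90)&(d<rad)
    n,l,st,_=cv2.connectedComponentsWithStats(k.astype(np.uint8)); 
    if n<2: print("no block"); return
    k=l==1+np.argmax(st[1:,4]); (cx,cy),(w,h),a=cv2.minAreaRect(W[k][:,:2].astype(np.float32))
    if w>h: a+=90
    hsv=cv2.cvtColor(f,cv2.COLOR_BGR2HSV); g=(cv2.inRange(hsv,(10,110,80),(35,255,255))>0)&(d<rad)&(W[...,2]<30)
    G=W[g][:,:2].mean(0); a=np.radians(a); u=np.array([np.cos(a),np.sin(a)])
    if (G-[cx,cy])@u<0: a+=np.pi
    print("block",round(cx,1),round(cy,1),"size",round(w,1),round(h,1),"yaw",round((a+np.pi)%(2*np.pi)-np.pi,3),"gold",np.round(G,1),"ngold",g.sum(),"n",k.sum(),"z",round(np.median(W[k][:,2]),1))
    return cx,cy,a
E
python3 - <<'E'
from h import *
c=read_camera("wrist"); W=cloud(c); newc(c,W,(432,-272))
c=read_camera("top"); W=cloud(c)
for p in((432,-272),(597,298),(413,336)): newc(c,W,p)
go(432,-272,160)
E
```

```text
block 418.8 -270.4 size 24.7 43.9 yaw 0.73 gold [ 436.5 -253. ] ngold 311 n 2758 z 56.5
block 417.5 -270.1 size 24.5 44.1 yaw 0.729 gold [nan nan] ngold 0 n 119 z 55.8
block 595.7 296.1 size 20.5 42.1 yaw 0.67 gold [nan nan] ngold 0 n 98 z 55.4
block 412.9 335.6 size 21.8 43.0 yaw 0.829 gold [nan nan] ngold 0 n 112 z 54.7
shift [ 0.0646 -0.1032 -0.0461] turn 0 | now [ 539.3 -330.5  115.2] psi_now -1.511 F [ 0.5 -0.7  0.9] w 42.3 g 0.0 j6 0.96 t 15.2h.py:32: RuntimeWarning: Mean of empty slice.
  G=W[g][:,:2].mean(0); a=np.radians(a); u=np.array([np.cos(a),np.sin(a)])
  ret = um.true_divide(
```

```bash
python3 - <<'E'
from h import *
go(418.8,-270.4,115)
E
```

```text
shift [ 0.0673 -0.1166 -0.0012] turn 0 | now [ 539.3 -330.5  115.2] psi_now -1.511 F [ 0.5 -0.7  0.9] w 42.3 g 0.0 j6 0.96 t 15.2
```

>>> arm_command(
  targets=[
    [0.2, 0.055, -0.117, -0.05, -2.241],
    [0.2, 0.055, -0.117, -0.05, -2.241],
    [0.2, 0.055, -0.117, -0.05, -2.241],
    [0.2, 0.055, -0.117, -0.05, -2.241],
    [0.2, 0.055, -0.117, -0.05, -2.241],
    [0.2, 0.055, -0.117, -0.05, -2.241],
    [0.2, 0.055, -0.117, -0.05, -2.241],
    [0.2, 0.055, -0.117, -0.05, -2.241],
    [0.2, 0.055, -0.117, -0.05, -2.241],
    [0.2, 0.055, -0.117, -0.05, -2.241],
    [0.2, 0.055, -0.117, -0.05, -2.241],
    [0.2, 0.055, -0.117, -0.05, -2.241],
  ],
  squeeze=40,
)

```text
time: 16.25
ee_pos: [416.9, -281.3, 158.2]
orientation: [0.002, 1.0, -0.0, 0.001]
ft_force: [0.4, -0.7, 0.8]
gripper_width: 0.797
grip_force: 0.0
```

```bash
python3 - <<'E'
from h import *
c=read_camera("wrist"); W=cloud(c); newc(c,W,(419,-270))
go(418.8,-270.4,20,0.73)
E
```

```text
block 417.6 -270.5 size 23.7 43.9 yaw 0.74 gold [ 437.3 -250. ] ngold 72 n 1251 z 56.5
shift [-0.0018  0.011   0.1383] turn -0.725 | now [ 416.9 -281.3  158.3] psi_now 0.005 F [ 0.3 -0.4 -0. ] w 68.0 g 0.0 j6 -0.6 t 16.3
```

>>> arm_command(
  targets=[
    [0.2, -0.001, 0.011, 0.01, -0.73],
    [0.2, -0.001, 0.011, 0.02, -0.73],
    [0.2, -0.001, 0.011, 0.03, -0.73],
    [0.2, -0.001, 0.011, 0.04, -0.73],
    [0.2, -0.001, 0.011, 0.05, -0.73],
    [0.2, -0.001, 0.011, 0.06, -0.73],
    [0.2, -0.001, 0.011, 0.06, -0.73],
    [0.2, -0.001, 0.011, 0.06, -0.73],
  ],
)

```text
time: 16.97
ee_pos: [417.7, -270.1, 97.6]
orientation: [-0.349, 0.937, 0.0, -0.0]
ft_force: [-0.2, 0.2, -0.0]
gripper_width: 0.801
grip_force: 0.0
```

```bash
python3 - <<'E'
from h import *
go(418.2,-270.5,20,0.735)
E
```

```text
shift [-0.0001 -0.0006  0.0776] turn -0.021 | now [ 417.7 -270.1   97.6] psi_now 0.714 F [-0.2  0.2 -0. ] w 68.1 g 0.0 j6 -1.29 t 17.0
```

>>> arm_command(
  targets=[
    [0.2, 0, 0, 0.04, -0.02],
    [0.2, 0, 0, 0.07, -0.02],
    [0.2, 0, 0, 0.0776, -0.02],
    [0.2, 0, 0, 0.0776, -0.02],
    [1, 0, 0, 0.0776, -0.02],
    [1, 0, 0, 0.0776, -0.02],
    [1, 0, 0, 0.0776, -0.02],
    [1, 0, 0, 0.0776, -0.02],
    [1, 0, 0, 0.05, -0.02],
    [1, 0, 0, 0.01, -0.02],
    [1, 0, 0, -0.03, -0.02],
    [1, 0, 0, -0.03, -0.02],
  ],
  squeeze=40,
)

```text
time: 17.97
ee_pos: [420.5, -271.9, 136.2]
orientation: [-0.361, 0.933, -0.005, 0.003]
ft_force: [0.7, -1.2, -2.1]
gripper_width: 0.506
grip_force: 42.6
```

```bash
python3 - <<'E'
from h import *
go(*dk(-4,-80),130,DECK[2])
E
```

```text
shift [-0.2647  0.0836  0.0061] turn 0.574 | now [ 420.5 -271.9  136.2] psi_now 0.739 F [ 0.7 -1.2 -2.1] w 43.0 g 42.6 j6 -1.31 t 18.0
```

>>> arm_command(
  targets=[
    [1, -0.265, 0.084, 0.006, 0.574],
    [1, -0.265, 0.084, 0.006, 0.574],
    [1, -0.265, 0.084, 0.006, 0.574],
    [1, -0.265, 0.084, 0.006, 0.574],
    [1, -0.265, 0.084, 0.006, 0.574],
    [1, -0.265, 0.084, 0.006, 0.574],
    [1, -0.265, 0.084, 0.006, 0.574],
    [1, -0.265, 0.084, 0.006, 0.574],
    [1, -0.265, 0.084, 0.006, 0.574],
    [1, -0.265, 0.084, 0.006, 0.574],
  ],
)

```text
time: 18.8
ee_pos: [557.1, -29.3, 121.5]
orientation: [-0.083, 0.997, -0.0, -0.0]
ft_force: [-0.2, -0.4, -3.2]
gripper_width: 0.51
grip_force: 42.3
```

```bash
python3 - <<'E'
from h import *
go(*dk(-4,-80),66,DECK[2])
c=read_camera("wrist"); cv2.imwrite("pics/w5.png",c["frame"])
W=cloud(c); a=DECK[2]; D=W[...,:2]-np.array(DECK[:2]); X=D[...,0]*np.cos(a)+D[...,1]*np.sin(a); Y=-D[...,0]*np.sin(a)+D[...,1]*np.cos(a)
# plate pixels: bright, z 80..130
k=(c["frame"].min(-1)>100)&(W[...,2]>95)&(W[...,2]<135)&(abs(X)<90)
k[:, :200]=0
P=np.c_[X[k],Y[k]].astype(np.float32); print(len(P),cv2.minAreaRect(P),"z",np.percentile(W[...,2][k],[5,50,95]),"xmin",np.percentile(X[k],1))
E
```

```text
shift [-0.0024 -0.0031  0.0555] turn 0.002 | now [557.1 -29.3 121.5] psi_now 0.166 F [-0.2 -0.4 -3.2] w 43.4 g 42.3 j6 -0.22 t 18.8
5067 ((-32.23139190673828, -76.76543426513672), (49.100467681884766, 50.96335983276367), 0.5801995396614075) z [103.42920404 105.70961121 108.70837581] xmin -56.38860893349026
```

View pics/w5.png

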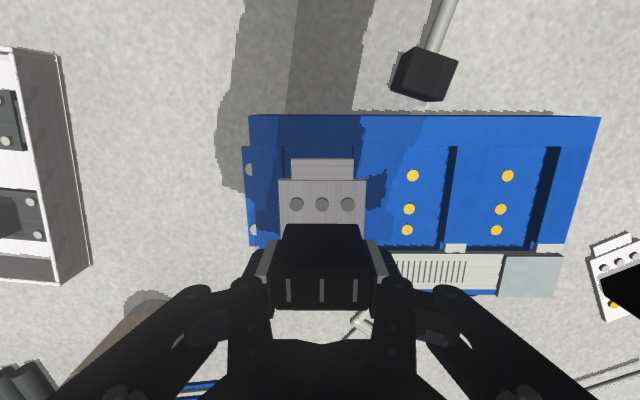

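>>> arm_command(
  targets=[
    [1, -0.0034, -0.0031, 0.02, 0],
    [1, -0.0034, -0.0031, 0.035, 0],
    [1, -0.0034, -0.0031, 0.045, 0],
    [1, -0.0034, -0.0031, 0.052, 0],
    [1, -0.0034, -0.0031, 0.054, 0],
    [1, -0.0034, -0.0031, 0.056, 0],
    [1, -0.0034, -0.0031, 0.058, 0],
    [1, -0.0034, -0.0031, 0.06, 0],
    [1, -0.0034, -0.0031, 0.062, 0],
    [1, -0.0034, -0.0031, 0.063, 0],
    [1, -0.0034, -0.0031, 0.063, 0],
  ],
)

```text
time: 19.77
ee_pos: [558.8, -33.3, 62.1]
orientation: [-0.082, 0.997, -0.001, -0.001]
ft_force: [-24.8, -1.0, 28.7]
gripper_width: 0.506
grip_force: 48.0
```

```bash
cat >> h.py <<'E'
def deckxy(W):
    a=DECK[2]; D=W[...,:2]-np.array(DECK[:2]); return D[...,0]*np.cos(a)+D[...,1]*np.sin(a), -D[...,0]*np.sin(a)+D[...,1]*np.cos(a)
def plate(y0,zl=(28,75)):
    "tilt of held plate's toe half seen by wrist camera, deck frame"
    c=read_camera("wrist"); W=cloud(c); X,Y=deckxy(W); f=c["frame"].astype(int); z=W[...,2]
    k=(f.max(-1)-f.min(-1)<40)&(f.min(-1)>45)&(z>zl[0])&(z<zl[1])&(X>-66)&(X<-24)&(abs(Y-y0)<24)
    p=np.polyfit(X[k],z[k],1); r=abs(np.polyval(p,X[k])-z[k])<2; p=np.polyfit(X[k][r],z[k][r],1)
    print("n",k.sum(),"tilt",round(np.arctan(p[0]),3),"top z at x=-50",round(np.polyval(p,-50),1),"xmin",np.round(np.percentile(X[k],1),1),"y",np.round(np.percentile(Y[k],[1,99]),1))
    s=robot.read_state(); x,y=deckxy(s["ee_pos"]); print("TCP deck",round(x,1),round(y,1),"z",round(s["ee_pos"][2],1),"F",np.round(s["ft_force"],1),"t",s["time"])
E
python3 -c "
from h import *
plate(-80)"
```

```text
n 3591 tilt 0.281 top z at x=-50 39.9 xmin -51.8 y [-103.4  -56.9]
TCP deck -5.4 -81.2 z 62.2 F [-25.4  -0.5  28.7] t 19.8167
```

```bash
python3 - <<'E'
from h import *
c=read_camera("wrist"); W=cloud(c); X,Y=deckxy(W); f=c["frame"].astype(int); z=W[...,2]
k=(f.max(-1)-f.min(-1)<40)&(f.min(-1)>45)&(z>28)&(z<75)&(abs(Y+80)<24)
for lo in range(-60,-14,4):
    for s in (-1,1):
        q=k&(X>=lo)&(X<lo+4)&((Y+80)*s>4)
        if q.sum()>5: print(lo+2,s,q.sum(),np.round(np.percentile(z[q],[10,50,90]),1))
q=(X<-60)&(X>-75)&(abs(Y)<100)&(z>36)&(z<52); print("lip z",np.median(z[q]))
E
```

```text
-50 -1 203 [37.  40.2 41.2]
-50 1 167 [31.1 40.1 41.1]
-46 -1 176 [39.9 40.8 41.6]
-46 1 146 [40.  40.8 41.5]
-42 -1 202 [40.7 41.7 43.8]
-42 1 172 [40.7 41.6 43.5]
-38 -1 238 [43.  43.9 44.9]
-38 1 235 [42.9 43.9 44.7]
-34 -1 228 [43.7 44.6 45.4]
-34 1 218 [43.6 44.5 45.3]
-30 -1 245 [44.5 45.4 48.2]
-30 1 241 [44.  45.2 48.1]
-26 -1 210 [45.1 46.5 49.1]
-26 1 217 [45.  46.1 48.8]
-22 -1 196 [45.4 46.2 47.2]
-22 1 205 [45.4 46.1 47.1]
-18 -1 220 [45.8 46.7 47.7]
-18 1 238 [45.9 46.7 58.7]
-14 -1 103 [46.2 47.  47.9]
-14 1 123 [46.2 47.  48. ]
lip z 44.67476125786924
```

>>> arm_command(
  targets=[
    [1, 0.001, 0, 0.001, 0],
    [1, 0.002, 0, 0.002, 0],
    [1, 0.003, 0, 0.003, 0],
    [1, 0.003, 0, 0.004, 0],
    [1, 0.003, 0, 0.004, 0],
  ],
  squeeze=25,
)

```text
time: 20.28
ee_pos: [557.3, -33.6, 58.8]
orientation: [-0.082, 0.997, -0.001, 0.001]
ft_force: [-18.8, 0.2, 29.1]
gripper_width: 0.511
grip_force: 48.3
```

```bash
sed -i 's/(X<-24)&(abs/(X<-14)\&(abs/; s/p=np.polyfit(X\[k\],z\[k\],1); r.*$/z=np.where(X<-40,z+1.9,z)-0.6; k\&=(abs(X+40)>3); p=np.polyfit(X[k],z[k],1); r=abs(np.polyval(p,X[k])-z[k])<1.5; p=np.polyfit(X[k][r],z[k][r],1)/; s/"top z at x=-50",round(np.polyval(p,-50),1)/"bottom z at x=-55,36.5",np.round(np.polyval(p,[-55,36.5])-6,1)/' h.py; python3 -c "
from h import *
plate(-80)"
```

```text
n 4005 tilt 0.217 bottom z at x=-55,36.5 [28.8 49. ] xmin -51.0 y [-103.3  -56.5]
TCP deck -6.9 -81.2 z 58.8 F [-18.7   0.5  28.1] t 20.3333
```

>>> arm_command(
  targets=[
    [1, 0.003, 0.001, -0.001, 0],
    [1, 0.006, 0.001, -0.0015, 0],
    [1, 0.009, 0.001, -0.002, 0],
    [1, 0.012, 0.001, -0.002, 0],
    [1, 0.014, 0.001, -0.002, 0],
    [1, 0.014, 0.001, -0.002, 0],
  ],
)

```text
time: 20.83
ee_pos: [545.4, -34.5, 58.5]
orientation: [-0.082, 0.997, -0.0, 0.003]
ft_force: [4.2, 0.7, 8.7]
gripper_width: 0.508
grip_force: 45.8
```

```bash
python3 -c "
from h import *
plate(-80)"
```

```text
n 2952 tilt 0.117 bottom z at x=-55,36.5 [33.6 44.3] xmin -54.0 y [-103.7  -56.3]
TCP deck -18.8 -80.1 z 58.5 F [3.7 0.7 9. ] t 20.8833
```

>>> arm_command(
  targets=[
    [1, 0.002, 0, 0.0, 0],
    [1, 0.003, 0, 0.001, 0],
    [1, 0.002, 0, 0.003, 0],
    [1, 0.001, 0, 0.005, 0],
    [1, 0, 0, 0.007, 0],
    [1, -0.001, 0, 0.008, 0],
    [1, -0.001, 0, 0.008, 0],
  ],
)

```text
time: 21.47
ee_pos: [548.8, -34.1, 52.4]
orientation: [-0.082, 0.997, -0.0, 0.005]
ft_force: [9.6, 2.1, 16.5]
gripper_width: 0.506
grip_force: 49.4
```

```bash
python3 -c "
from h import *
plate(-80)"
```

```text
n 3056 tilt 0.02 bottom z at x=-55,36.5 [32.6 34.5] xmin -53.8 y [-103.7  -56.3]
TCP deck -15.4 -80.3 z 52.4 F [ 9.2  2.5 16.2] t 21.5167
```

>>> arm_command(
  targets=[
    [1, -0.001, 0, 0.001, 0],
    [1, -0.001, 0, 0.002, 0],
    [1, -0.001, 0, 0.002, 0],
    [0.25, -0.001, 0, 0.001, 0],
    [0.25, -0.001, 0, 0.001, 0],
    [0.25, 0, 0, -0.04, 0],
    [0.25, 0, 0, -0.08, 0],
    [0.25, 0, 0, -0.12, 0],
    [0.25, 0, 0, -0.12, 0],
  ],
  squeeze=20,
)

```text
time: 22.27
ee_pos: [546.7, -34.3, 176.1]
orientation: [-0.082, 0.997, -0.001, 0.004]
ft_force: [0.9, -0.7, 0.7]
gripper_width: 0.749
grip_force: 0.0
```

```bash
cat >> h.py <<'E'
def seated(y0):
    c=read_camera("wrist"); W=cloud(c); X,Y=deckxy(W); f=c["frame"].astype(int); z=W[...,2]
    q=(X<-60)&(X>-75)&(abs(Y)<100)&(z>36)&(z<52); off=np.median(z[q])-44
    k=(z>78)&(z<100)&(abs(Y-y0)<35)&(abs(X+16)<35)
    print("block top",cv2.minAreaRect(np.c_[X[k],Y[k]].astype(np.float32)),"z",np.median(z[k])-off)
    k=(f.max(-1)-f.min(-1)<40)&(f.min(-1)>60)&(z>25)&(z<60)&(abs(Y-y0)<23)
    for l,h in((-53,-33),(10,33)):
        q=k&(X>l)&(X<h); print((l,h),q.sum(),"z",np.round(np.percentile(z[q]-off,[10,50,90]),1) if q.sum() else None)
    print("t",robot.read_state()["time"])
    return c,W
E
python3 -c "
from h import *
c,W=seated(-80)
for n in('wrist','top'):
    c=read_camera(n);W=cloud(c)
    for p in((597,298),(413,336)): newc(c,W,p)
" 2>/dev/null
```

```text
block top ((-15.82486343383789, -79.89794158935547), (43.71749496459961, 24.237611770629883), 89.96163177490234) z 85.76656797977572
(-53, -33) 915 z [35.2 36.1 38.8]
(10, 33) 610 z [35.1 35.9 36.8]
t 22.3167
block 596.2 296.9 size 23.9 45.0 yaw 0.658 gold [626.5 298.9] ngold 31 n 1011 z 56.1
no block
block 596.1 296.7 size 21.8 42.1 yaw 0.687 gold [nan nan] ngold 0 n 102 z 54.6
block 412.7 335.7 size 21.9 43.1 yaw 0.838 gold [nan nan] ngold 0 n 111 z 54.4
```

```bash
python3 -c "
from h import *
go(596,297,120,.67)"
```

```text
shift [-0.105   0.3181  0.0478] turn -0.505 | now [544.6 -34.  167.9] psi_now 0.165 F [ 0.7 -0.3 -0.2] w 64.0 g 0.0 j6 -0.23 t 22.4
```

>>> arm_command(
  targets=[
    [0.2, -0.105, 0.318, 0.0, -0.505],
    [0.2, -0.105, 0.318, 0.0, -0.505],
    [0.2, -0.105, 0.318, 0.0, -0.505],
    [0.2, -0.105, 0.318, 0.0, -0.505],
    [0.2, -0.105, 0.318, 0.0, -0.505],
    [0.2, -0.105, 0.318, 0.0, -0.505],
    [0.2, -0.105, 0.318, 0.0, -0.505],
    [0.2, -0.105, 0.318, 0.02, -0.505],
    [0.2, -0.105, 0.318, 0.048, -0.505],
    [0.2, -0.105, 0.318, 0.048, -0.505],
    [0.2, -0.105, 0.318, 0.048, -0.505],
    [0.2, -0.105, 0.318, 0.048, -0.505],
  ],
  squeeze=40,
)

```text
time: 23.42
ee_pos: [595.9, 295.9, 120.5]
orientation: [-0.328, 0.945, -0.0, -0.001]
ft_force: [0.1, 0.4, 1.0]
gripper_width: 0.801
grip_force: 0.0
```

```bash
python3 -c "
from h import *
c=read_camera('wrist');r=newc(c,cloud(c),(596,297))
go(r[0],r[1],20,r[2])" 2>/dev/null
```

```text
block 596.8 297.9 size 23.9 43.6 yaw 0.67 gold [nan nan] ngold 0 n 1704 z 56.5
shift [-0.0014  0.0014  0.1016] turn -0.001 | now [596.5 295.9 121.6] psi_now 0.669 F [ 0.3 -0.3  0.2] w 67.8 g 0.0 j6 -0.21 t 23.5
```

>>> arm_command(
  targets=[
    [0.2, -0.0014, 0.0014, 0.04, 0],
    [0.2, -0.0014, 0.0014, 0.08, 0],
    [0.2, -0.0014, 0.0014, 0.1, 0],
    [0.2, -0.0014, 0.0014, 0.1, 0],
    [1, -0.0014, 0.0014, 0.1, 0],
    [1, -0.0014, 0.0014, 0.1, 0],
    [1, -0.0014, 0.0014, 0.1, 0],
    [1, -0.0014, 0.0014, 0.1, 0],
    [1, -0.0014, 0.0014, 0.06, 0],
    [1, -0.0014, 0.0014, 0.02, 0],
    [1, -0.0014, 0.0014, -0.01, 0],
    [1, -0.0014, 0.0014, -0.01, 0],
  ],
  squeeze=40,
)

```text
time: 24.47
ee_pos: [599.1, 300.4, 140.0]
orientation: [-0.329, 0.944, 0.001, 0.006]
ft_force: [1.6, 0.9, -1.3]
gripper_width: 0.506
grip_force: 42.3
```

```bash
python3 -c "
from h import *
go(*dk(-3,0),126,DECK[2])"
```

```text
shift [ 0.1977 -0.1667  0.012 ] turn 0.506 | now [599.1 300.4 140. ] psi_now 0.67 F [ 1.6  0.9 -1.3] w 43.0 g 42.3 j6 -0.21 t 24.5
```

>>> arm_command(
  targets=[
    [1, 0.198, -0.167, 0.005, 0.506],
    [1, 0.198, -0.167, 0.005, 0.506],
    [1, 0.198, -0.167, 0.005, 0.506],
    [1, 0.198, -0.167, 0.005, 0.506],
    [1, 0.198, -0.167, 0.005, 0.506],
    [1, 0.198, -0.167, 0.005, 0.506],
    [1, 0.198, -0.167, 0.005, 0.506],
    [1, 0.198, -0.167, 0.012, 0.506],
    [1, 0.198, -0.167, 0.012, 0.506],
    [1, 0.198, -0.167, 0.012, 0.506],
  ],
)

```text
time: 25.3
ee_pos: [545.1, 46.1, 118.1]
orientation: [-0.082, 0.997, 0.0, -0.0]
ft_force: [0.1, 0.2, -2.0]
gripper_width: 0.508
grip_force: 42.2
```

```bash
cat >> h.py <<'E'
def held():
    "held new cassette's plate, deck frame, at hover"
    s=robot.read_state(); zt=s["ee_pos"][2]; x,y=deckxy(s["ee_pos"])
    c=read_camera("wrist"); W=cloud(c); X,Y=deckxy(W); z=W[...,2]
    k=(c["frame"].min(-1)>60)&(abs(z-zt+16)<14)&(X>x-65)&(X<x-8)&(abs(Y-y)<35)
    P=np.c_[X[k],Y[k]].astype(np.float32); print("TCP deck",x,y,"plate",cv2.minAreaRect(P),"toe x",np.percentile(X[k],1),"z-zt",np.percentile(z[k]-zt,[5,50,95]))
E
python3 -c "
from h import *
held()
go(*dk(-3,0),66,DECK[2])"
```

```text
TCP deck -5.8941117928378635 -0.5681127001995168 plate ((-35.70147705078125, -0.19909286499023438), (51.27042007446289, 43.45054626464844), 89.81089782714844) toe x -57.0139113001974 z-zt [-19.7160697  -17.35779915 -14.25759817]
shift [-0.0027  0.0003  0.0522] turn 0.001 | now [545.2  46.4 118.2] psi_now 0.165 F [-0.1  0.2 -2.2] w 43.1 g 42.2 j6 -0.08 t 25.4
```

>>> arm_command(
  targets=[
    [1, -0.004, 0, 0.02, 0],
    [1, -0.004, 0, 0.035, 0],
    [1, -0.004, 0, 0.044, 0],
    [1, -0.004, 0, 0.05, 0],
    [1, -0.004, 0, 0.053, 0],
    [1, -0.003, 0, 0.055, 0],
    [1, -0.002, 0, 0.057, 0],
    [1, -0.001, 0, 0.059, 0],
    [1, 0.0, 0, 0.06, 0],
    [1, 0.0, 0, 0.061, 0],
    [1, 0.0, 0, 0.061, 0],
  ],
  squeeze=25,
)

```text
time: 26.27
ee_pos: [544.9, 45.9, 60.7]
orientation: [-0.082, 0.997, 0.0, 0.001]
ft_force: [-14.2, -1.8, 20.4]
gripper_width: 0.509
grip_force: 45.6
```

```bash
cat >> h.py <<'E'
def prof(y0):
    "top-surface height profile of plate, deck frame"
    c=read_camera("wrist"); W=cloud(c); X,Y=deckxy(W); f=c["frame"].astype(int); z=W[...,2]
    q=(X<-60)&(X>-75)&(abs(Y)<100)&(z>36)&(z<52); z=z-np.median(z[q])+44
    k=(f.max(-1)-f.min(-1)<40)&(f.min(-1)>45)&(z>28)&(z<75)&(abs(Y-y0)<22)
    print([(l+2,int((k&(X>=l)&(X<l+4)).sum()),round(float(np.median(z[k&(X>=l)&(X<l+4)])),1)) for l in range(-60,-14,4) if (k&(X>=l)&(X<l+4)).sum()>5])
    s=robot.read_state(); x,y=deckxy(s["ee_pos"]); print("xmin",np.round(np.percentile(X[k],1),1),"TCP deck",round(x,1),round(y,1),"z",round(s["ee_pos"][2],1),"F",np.round(s["ft_force"],1),"t",s["time"])
E
python3 -c "
from h import *
prof(0)"
```

```text
[(-54, 93, 36.0), (-50, 394, 36.0), (-46, 410, 36.6), (-42, 494, 37.6), (-38, 481, 39.6), (-34, 493, 40.3), (-30, 540, 41.2), (-26, 441, 42.8), (-22, 420, 41.8), (-18, 465, 42.4), (-14, 182, 42.7)]
xmin -122.5 TCP deck -6.1 -0.7 z 60.6 F [-14.7  -1.1  20.9] t 26.3167
```

>>> arm_command(
  targets=[
    [1, 0.003, 0.0005, 0, 0],
    [1, 0.006, 0.0005, 0, 0],
    [1, 0.009, 0.0005, 0, 0],
    [1, 0.012, 0.0005, 0, 0],
    [1, 0.014, 0.0005, 0, 0],
    [1, 0.014, 0.0005, 0, 0],
  ],
)

```text
time: 26.82
ee_pos: [531.9, 43.9, 58.5]
orientation: [-0.082, 0.997, 0.0, 0.001]
ft_force: [3.2, 1.8, 7.8]
gripper_width: 0.505
grip_force: 43.7
```

```bash
python3 -c "
from h import *
prof(0)"
```

```text
[(-54, 338, 37.5), (-50, 475, 37.8), (-46, 522, 38.5), (-42, 507, 40.5), (-38, 392, 40.0), (-34, 458, 39.9), (-30, 469, 40.5), (-26, 37, 40.3)]
xmin -122.8 TCP deck -19.2 -0.6 z 58.5 F [3.3 1.8 7.4] t 26.8667
```

>>> arm_command(
  targets=[
    [1, 0.0, 0, 0.002, 0],
    [1, 0.0, 0, 0.004, 0],
    [1, -0.001, 0, 0.006, 0],
    [1, -0.002, 0, 0.008, 0],
    [1, -0.003, 0, 0.009, 0],
    [1, -0.003, 0, 0.01, 0],
    [1, -0.003, 0, 0.01, 0],
  ],
)

```text
time: 27.45
ee_pos: [537.3, 44.8, 51.4]
orientation: [-0.082, 0.997, 0.0, 0.004]
ft_force: [5.4, 2.8, 22.5]
gripper_width: 0.506
grip_force: 48.2
```

```bash
python3 -c "
from h import *
prof(0)"
```

```text
[(-54, 296, 35.8), (-50, 501, 36.0), (-46, 497, 35.9), (-42, 564, 36.5), (-38, 452, 38.0), (-34, 421, 36.0), (-30, 462, 36.0), (-26, 201, 35.8)]
xmin -122.8 TCP deck -13.7 -0.5 z 51.4 F [ 5.6  3.5 22.8] t 27.5
```

Flat at 36 mm. Release and retreat.

>>> arm_command(
  targets=[
    [0.35, 0, 0, 0, 0],
    [0.35, 0, 0, 0, 0],
    [0.35, 0, 0, 0, 0],
    [0.35, 0, 0, -0.04, 0],
    [0.35, 0, 0, -0.08, 0],
    [0.35, 0, 0, -0.12, 0],
    [0.35, 0, 0, -0.12, 0],
    [0.35, 0, 0, -0.12, 0],
  ],
  squeeze=20,
)

```text
time: 28.17
ee_pos: [534.9, 44.1, 169.2]
orientation: [-0.082, 0.997, -0.0, 0.001]
ft_force: [-0.3, -0.1, -1.2]
gripper_width: 0.651
grip_force: 0.0
```

```bash
python3 -c "
from h import *
seated(0)
c=read_camera('top');W=cloud(c); r=newc(c,W,(413,336),100)
go(r[0],r[1],140,.835)
" 2>/dev/null
```

```text
block top ((-16.1826171875, -0.4250144958496094), (43.9924201965332, 24.01785659790039), 89.38996124267578) z 85.80178750128589
(-53, -33) 941 z [35.2 36.2 38.8]
(10, 33) 651 z [35.2 36.  36.9]
t 28.2167
block 412.9 335.7 size 21.9 42.7 yaw 0.815 gold [nan nan] ngold 0 n 111 z 55.7
shift [0.0712 0.3075 0.0261] turn -0.671 | now [533.5  44.  166. ] psi_now 0.164 F [ 0.7 -0.5 -0.3] w 55.5 g 0.0 j6 -0.08 t 28.3
```

>>> arm_command(
  targets=[
    [0.2, 0.071, 0.307, 0.0, -0.66],
    [0.2, 0.071, 0.307, 0.0, -0.66],
    [0.2, 0.071, 0.307, 0.0, -0.66],
    [0.2, 0.071, 0.307, 0.0, -0.66],
    [0.2, 0.071, 0.307, 0.0, -0.66],
    [0.2, 0.071, 0.307, 0.0, -0.66],
    [0.2, 0.071, 0.307, 0.0, -0.66],
    [0.2, 0.071, 0.307, 0.02, -0.66],
    [0.2, 0.071, 0.307, 0.046, -0.66],
    [0.2, 0.071, 0.307, 0.046, -0.66],
    [0.2, 0.071, 0.307, 0.046, -0.66],
    [0.2, 0.071, 0.307, 0.046, -0.66],
  ],
  squeeze=40,
)

```text
time: 29.27
ee_pos: [413.9, 334.5, 121.4]
orientation: [-0.4, 0.916, -0.0, -0.001]
ft_force: [0.2, -0.3, 0.5]
gripper_width: 0.802
grip_force: 0.0
```

```bash
python3 -c "
from h import *
c=read_camera('wrist');r=newc(c,cloud(c),(413,336))
go(r[0],r[1],21,r[2])" 2>/dev/null
```

```text
block 413.2 337.1 size 24.1 44.0 yaw 0.817 gold [nan nan] ngold 0 n 1708 z 56.5
shift [-0.0009  0.0026  0.1011] turn 0.006 | now [414.4 334.7 122.1] psi_now 0.823 F [-1.   0.2 -0.2] w 68.2 g 0.0 j6 -0.14 t 29.3
```

>>> arm_command(
  targets=[
    [0.2, -0.001, 0.0025, 0.04, 0.005],
    [0.2, -0.001, 0.0025, 0.08, 0.005],
    [0.2, -0.001, 0.0025, 0.1, 0.005],
    [0.2, -0.001, 0.0025, 0.1, 0.005],
    [1, -0.001, 0.0025, 0.1, 0.005],
    [1, -0.001, 0.0025, 0.1, 0.005],
    [1, -0.001, 0.0025, 0.1, 0.005],
    [1, -0.001, 0.0025, 0.1, 0.005],
    [1, -0.001, 0.0025, 0.06, 0.005],
    [1, -0.001, 0.0025, 0.02, 0.005],
    [1, -0.001, 0.0025, -0.01, 0.005],
    [1, -0.001, 0.0025, -0.01, 0.005],
  ],
  squeeze=40,
)

```text
time: 30.32
ee_pos: [415.0, 339.6, 139.5]
orientation: [-0.398, 0.917, 0.002, 0.005]
ft_force: [0.8, 0.2, -1.1]
gripper_width: 0.51
grip_force: 42.3
```

```bash
python3 -c "
from h import *
go(*dk(-3,80),126,DECK[2])"
```

```text
shift [ 0.0744 -0.2333  0.013 ] turn 0.655 | now [415.  339.6 139.5] psi_now 0.819 F [ 0.8  0.2 -1.1] w 43.3 g 42.3 j6 -0.13 t 30.3
```

>>> arm_command(
  targets=[
    [1, 0.074, -0.233, 0.005, 0.655],
    [1, 0.074, -0.233, 0.005, 0.655],
    [1, 0.074, -0.233, 0.005, 0.655],
    [1, 0.074, -0.233, 0.005, 0.655],
    [1, 0.074, -0.233, 0.005, 0.655],
    [1, 0.074, -0.233, 0.005, 0.655],
    [1, 0.074, -0.233, 0.005, 0.655],
    [1, 0.074, -0.233, 0.012, 0.655],
    [1, 0.074, -0.233, 0.012, 0.655],
    [1, 0.074, -0.233, 0.012, 0.655],
  ],
)

```text
time: 31.15
ee_pos: [531.7, 125.4, 118.8]
orientation: [-0.083, 0.997, 0.0, -0.0]
ft_force: [0.1, 0.5, -1.1]
gripper_width: 0.512
grip_force: 42.4
```

```bash
python3 -c "
from h import *
held()
go(*dk(-3,80),66,DECK[2])"
```

```text
TCP deck -6.0946192054570165 79.83127735898168 plate ((-35.83945083618164, 79.82681274414062), (43.29212951660156, 51.13515090942383), 0.04343224689364433) toe x -57.215899590837566 z-zt [-19.94283192 -17.5702845  -14.50182326]
shift [-0.003  -0.0001  0.0531] turn 0.002 | now [531.8 125.6 119.1] psi_now 0.166 F [-0.   0.8 -2.3] w 43.2 g 42.4 j6 0.07 t 31.2
```

>>> arm_command(
  targets=[
    [1, -0.004, 0, 0.02, 0],
    [1, -0.004, 0, 0.035, 0],
    [1, -0.004, 0, 0.044, 0],
    [1, -0.004, 0, 0.05, 0],
    [1, -0.003, 0, 0.053, 0],
    [1, -0.002, 0, 0.055, 0],
    [1, -0.002, 0, 0.057, 0],
    [1, -0.001, 0, 0.059, 0],
    [1, 0.0, 0, 0.061, 0],
    [1, 0.0, 0, 0.062, 0],
    [1, 0.0, 0, 0.062, 0],
  ],
  squeeze=25,
)

```text
time: 32.12
ee_pos: [531.0, 125.2, 60.7]
orientation: [-0.083, 0.997, 0.0, 0.0]
ft_force: [-18.2, -4.3, 25.1]
gripper_width: 0.51
grip_force: 47.4
```

```bash
python3 -c "
from h import *
prof(80)"
```

```text
[(-50, 409, 34.3), (-46, 401, 35.1), (-42, 455, 36.0), (-38, 505, 38.7), (-34, 486, 39.5), (-30, 546, 40.6), (-26, 458, 42.9), (-22, 425, 41.9), (-18, 494, 42.7), (-14, 204, 43.4)]
xmin -51.3 TCP deck -6.8 79.7 z 60.7 F [-18.6  -2.8  24.7] t 32.1667
```

>>> arm_command(
  targets=[
    [1, 0.003, 0, -0.001, 0],
    [1, 0.006, 0, -0.001, 0],
    [1, 0.009, 0, -0.001, 0],
    [1, 0.012, 0, -0.001, 0],
    [1, 0.014, 0, -0.001, 0],
    [1, 0.014, 0, -0.001, 0],
  ],
)

```text
time: 32.67
ee_pos: [520.0, 123.2, 60.5]
orientation: [-0.083, 0.997, 0.0, 0.003]
ft_force: [3.3, 1.3, 8.1]
gripper_width: 0.507
grip_force: 45.2
```

```bash
python3 -c "
from h import *
prof(80)"
```

```text
[(-54, 227, 35.8), (-50, 557, 38.3), (-46, 474, 39.1), (-42, 551, 40.1), (-38, 483, 42.6), (-34, 411, 41.5), (-30, 477, 42.3), (-26, 252, 42.8)]
xmin -53.6 TCP deck -18.0 79.7 z 60.4 F [2.6 0.2 8.3] t 32.7167
```

>>> arm_command(
  targets=[
    [1, 0.001, 0, 0.002, 0],
    [1, 0.001, 0, 0.004, 0],
    [1, 0.0, 0, 0.006, 0],
    [1, -0.001, 0, 0.008, 0],
    [1, -0.002, 0, 0.01, 0],
    [1, -0.003, 0, 0.0115, 0],
    [1, -0.003, 0, 0.012, 0],
    [1, -0.003, 0, 0.012, 0],
  ],
)

```text
time: 33.38
ee_pos: [526.3, 124.3, 51.3]
orientation: [-0.082, 0.997, 0.001, 0.006]
ft_force: [11.5, 2.3, 19.4]
gripper_width: 0.508
grip_force: 50.8
```

```bash
python3 -c "
from h import *
prof(80)"
```

```text
[(-54, 210, 34.3), (-50, 593, 36.1), (-46, 527, 36.4), (-42, 538, 36.7), (-38, 513, 38.8), (-34, 415, 37.0), (-30, 469, 36.8), (-26, 399, 37.0)]
xmin -53.5 TCP deck -11.6 79.7 z 51.3 F [11.3  1.1 18.5] t 33.4333
```

>>> arm_command(
  targets=[
    [1, 0.001, 0, 0.001, 0],
    [1, 0.001, 0, 0.002, 0],
    [1, 0.001, 0, 0.002, 0],
    [0.35, 0.001, 0, 0.001, 0],
    [0.35, 0.001, 0, 0.001, 0],
    [0.35, 0.001, 0, 0.001, 0],
    [0.35, 0.001, 0, -0.04, 0],
    [0.35, 0.001, 0, -0.08, 0],
    [0.35, 0.001, 0, -0.12, 0],
    [0.35, 0.001, 0, -0.12, 0],
    [0.35, 0.001, 0, -0.12, 0],
  ],
  squeeze=20,
)

```text
time: 34.35
ee_pos: [521.3, 123.0, 168.3]
orientation: [-0.082, 0.997, 0.0, 0.002]
ft_force: [-0.4, 0.2, -1.2]
gripper_width: 0.652
grip_force: 0.0
```

```bash
python3 -c "
from h import *
c,W=seated(80); cv2.imwrite('pics/w6.png',c['frame'])
X,Y=deckxy(W);f=c['frame']
k=(f.min(-1)>110)&(X>28.5)&(X<34.5)&(W[...,2]>38.5)&(W[...,2]<48)
h,e=np.histogram(Y[k],bins=np.arange(-130,140,3)); print([(int(e[i]),int(h[i])) for i in range(len(h)) if h[i]>0])
go(*dk(54.5,20),54,DECK[2])
"
```

```text
block top ((-14.75957202911377, 79.92489624023438), (23.290802001953125, 43.94267272949219), 0.25881707668304443) z 85.86239289014453
(-53, -33) 985 z [35.  36.2 38.8]
(10, 33) 595 z [35.2 36.  36.9]
t 34.4
[(-49, 19), (-46, 14), (-43, 13), (-40, 15), (-37, 16), (-34, 15), (-31, 1), (29, 8), (32, 14), (35, 14), (38, 15), (41, 17), (44, 18), (47, 8), (110, 10), (113, 13), (116, 17), (119, 15), (122, 16), (125, 16)]
shift [-0.0721 -0.0591  0.1122] turn 0.0 | now [520.5 122.8 166.2] psi_now 0.165 F [-1.1 -0.2 -0.8] w 54.9 g 0.0 j6 0.07 t 34.4
```

View pics/w6.png

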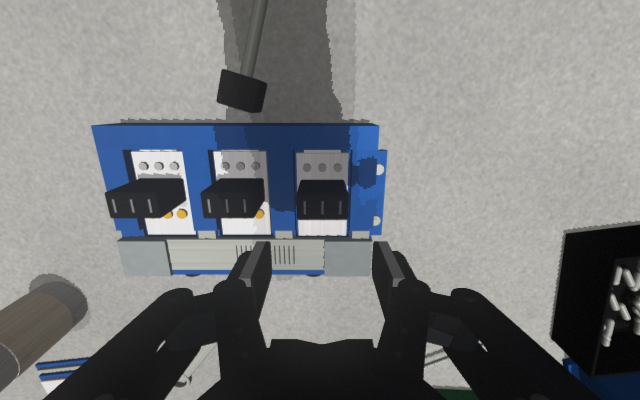

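>>> arm_command(
  targets=[
    [1, -0.072, -0.059, 0.0, 0],
    [1, -0.072, -0.059, 0.0, 0],
    [1, -0.072, -0.059, 0.0, 0],
    [1, -0.072, -0.059, 0.04, 0],
    [1, -0.072, -0.059, 0.08, 0],
    [1, -0.072, -0.059, 0.105, 0],
    [1, -0.072, -0.059, 0.112, 0],
    [1, -0.072, -0.059, 0.112, 0],
    [1, -0.072, -0.059, 0.112, 0],
  ],
)

```text
time: 35.15
ee_pos: [601.1, 76.2, 54.6]
orientation: [-0.082, 0.997, -0.0, -0.0]
ft_force: [0.9, -0.4, 1.2]
gripper_width: -0.0
grip_force: 0.0
```

>>> arm_command(
  targets=[
    [1, 0, 0, 0.005, 0],
    [1, 0, 0, 0.007, 0],
    [1, 0, 0, 0.008, 0],
    [1, 0, 0, 0.0085, 0],
    [1, 0, 0, 0.0085, 0],
  ],
)

```text
time: 35.57
ee_pos: [601.4, 76.2, 46.2]
orientation: [-0.082, 0.997, 0.0, 0.0]
ft_force: [-0.4, 1.0, -0.3]
gripper_width: -0.002
grip_force: 0.0
```

>>> arm_command(
  targets=[
    [1, 0, 0, 0.001, 0],
    [1, 0, 0, 0.002, 0],
    [1, 0, 0, 0.0027, 0],
    [1, 0, 0, 0.0027, 0],
    [1, 0, 0, 0.0027, 0],
  ],
)

```text
time: 35.98
ee_pos: [601.4, 76.2, 44.1]
orientation: [-0.082, 0.997, 0.0, 0.0]
ft_force: [-3.2, -0.6, 7.8]
gripper_width: -0.0
grip_force: 3.5
```

>>> arm_command(
  targets=[
    [1, 0, 0, 0.0004, 0],
    [1, 0, -0.004, 0.0005, 0],
    [1, 0, -0.009, 0.0005, 0],
    [1, 0, -0.014, 0.0005, 0],
    [1, 0, -0.019, 0.0005, 0],
    [1, 0, -0.024, 0.0005, 0],
    [1, 0, -0.029, 0.0005, 0],
    [1, 0, -0.034, 0.0005, 0],
    [1, 0, -0.039, 0.0005, 0],
    [1, 0, -0.044, 0.0005, 0],
    [1, 0, -0.046, 0.0005, 0],
    [1, 0, -0.046, 0.0005, 0],
  ],
)

```text
time: 36.98
ee_pos: [609.5, 31.1, 44.1]
orientation: [-0.082, 0.997, 0.001, 0.001]
ft_force: [-1.2, 2.2, 8.2]
gripper_width: 0.0
grip_force: 4.2
```

>>> arm_command(
  targets=[
    [1, 0, 0, -0.02, 0],
    [1, 0, 0, -0.06, 0],
    [1, 0, 0, -0.1, 0],
    [1, 0.06, 0.03, -0.13, 0],
    [1, 0.06, 0.03, -0.13, 0],
    [1, 0.06, 0.03, -0.13, 0],
  ],
)

```text
time: 37.48
ee_pos: [542.7, 51.6, 176.8]
orientation: [-0.082, 0.997, 0.0, 0.002]
ft_force: [-0.8, -0.6, 0.7]
gripper_width: 0.002
grip_force: 0.0
```

```bash
python3 -c "
from h import *
for y in(80,0,-80): c,W=seated(y)
cv2.imwrite('pics/w7.png',c['frame'])
X,Y=deckxy(W);f=c['frame']
k=(f.min(-1)>110)&(X>28.5)&(X<34.5)&(W[...,2]>38.5)&(W[...,2]<48)
h,e=np.histogram(Y[k],bins=np.arange(-130,140,3)); print([(int(e[i]),int(h[i])) for i in range(len(h)) if h[i]>0])
"
```

```text
block top ((-14.408562660217285, 79.73014831542969), (23.94241714477539, 44.09894943237305), 0.14585207402706146) z 85.84957100292071
(-53, -33) 945 z [34.8 36.1 38.9]
(10, 33) 656 z [35.2 36.1 41.5]
t 37.5333
block top ((-16.37051773071289, -0.38241004943847656), (44.047508239746094, 23.476158142089844), 89.95523834228516) z 85.8716154563363
(-53, -33) 940 z [35.1 36.2 38.8]
(10, 33) 741 z [35.2 36.2 41.2]
t 37.5833
block top ((-16.28989028930664, -79.70375061035156), (23.13669776916504, 44.165443420410156), 0.10796045511960983) z 85.79140786788072
(-53, -33) 973 z [35.2 36.2 38.8]
(10, 33) 755 z [35.2 36.1 41.3]
t 37.6333
[(-91, 6), (-88, 13), (-85, 15), (-82, 15), (-79, 17), (-76, 17), (-73, 11), (-10, 12), (-7, 14), (-4, 16), (-1, 18), (2, 17), (5, 11), (8, 6), (68, 1), (71, 20), (74, 14), (77, 13), (80, 12), (83, 16), (86, 16)]
```

View pics/w7.png

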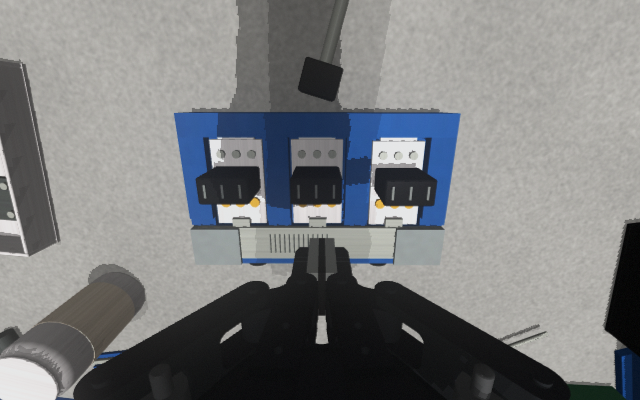

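```bash
python3 -c "
from h import *
W=np.load('w0.npy');f=cv2.imread('pics/w0.png');X,Y=deckxy(W)
c=read_camera('wrist')
for W,f in((W,f),(cloud(c),c['frame'])):
    X,Y=deckxy(W); k=(f.min(-1)>110)&(X>28.5)&(X<34.5)&(W[...,2]>38.5)&(W[...,2]<48)
    print([np.round([np.percentile(Y[k&(abs(Y-m)<16)],p) for p in(2,98)],1) for m in(-80,0,80)])
go(*dk(54.5,-10),54,DECK[2])
"
```

```text
[array([-76.6, -64.2]), array([ 3.9, 15.8]), array([83.7, 95.6])]
[array([-88.5, -71.4]), array([-8.9,  8.8]), array([71.3, 88.6])]
shift [-0.0599 -0.0137  0.118 ] turn -0.0 | now [544.9  50.4 172. ] psi_now 0.164 F [ 0.1  0.5 -0.5] w -0.2 g 0.0 j6 -0.07 t 37.7
```

```bash
python3 -c "
from h import *
c=read_camera('top'); W=cloud(c); cv2.imwrite('pics/top9.png',c['frame'][60:320,120:540])
s=W[150:235,392:460]
k=((s[...,2]>50)&(s[...,2]<75)).astype(np.uint8); n,l,st,ce=cv2.connectedComponentsWithStats(k)
for i in range(1,n):
    if st[i,4]>20: p=s[l==i]; print(st[i,4],np.round(np.median(p,0),1))
print(tr(45,0),tr(-45,0))
"
```

```text
82 [ 624.8 -322.7   59.7]
85 [ 535.7 -338.3   59.4]
(np.float64(624.217498194246), np.float64(-326.67633409356)) (np.float64(534.3825018057539), np.float64(-332.12366590643995))
```

View pics/top9.png

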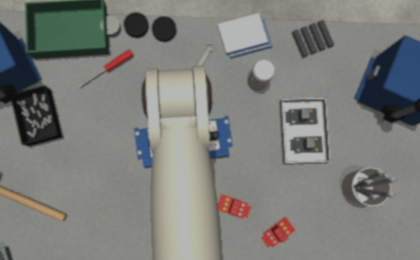

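The picture shows both worn cassettes flat in the tray (crop px 301,117 and 306,144; block tops at about 60 mm). The other items I can see are where they started. Handing in.

```bash
python3 -c "
from h import *
print(robot.close_job())"
```

```text
the job is handed in; nothing more can be done
None
```

The job is done and handed in at about 38 s: both worn cassettes lie flat in the return tray, all three new cassettes are seated flat in the bays, and the lock bar is fully home with its teeth over the bay middles to within about 0.1 mm.

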